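# Set the hook collars on the rail, lock it and hang up the bolt caddies

### The arm

A 6-joint arm with a two-finger parallel gripper is mounted at the origin on a cart in front of the work surface, level with it; the furniture and walls round the work are solid. World frame = base frame: x ahead of the robot, y to its left, z up, the work surface at z = 0. Lengths are in m, angles in degrees, forces in N, time in s.
With the tool pointing down it reaches from about 0.3 to 0.875 m from the base axis. Payload 4.2 kg.
Tool frame: the origin (TCP) lies on the centre line of the jaws, within the pads' length; the fingertips stand 22 mm ahead of it and the grasp point (between the pads) lies 3 mm ahead of it; z points along the fingers, y is the line along which they close (so a half turn about z gives the same grasp; the last joint's range is limited). The gripper opens to 85 mm and grips with 20 to 120 N. Pads are 22 mm wide; open, the fingers measure 114 mm over their backs; the gripper's body (76 mm by 85 mm) begins 54 mm behind the grasp point. The pads swing forward as they close: fully open they stand 13 mm farther back than shut.
Start: joints at [-46.925, 18.312, 89.639, -0, 72.044, -1.146], TCP at [0.401, -0.412, 0.222] pointing down, gripper open.
Joint ranges: [-177.97, 177.97], [-48.28, 115.42], [12.27, 149.76], [-77.06, 257.06], [2.81, 150.46], [-146.56, 146.56]. Speed limits (degrees/s): [147.25, 147.25, 180, 180, 180, 180].

### API

Orientations are given as a 3x3 rotation matrix whose columns are the frame's x, y, z axes.
In Python, from station import telemetry, snapshot, camera_model, hand_in gives the robot as it stands.
- The arm moves only by the tool drive_tool, never from a script. Its arguments are lists of equal length, an entry for each row: "translation": the shift along the tool's x, y, z in m, a list of three; "delta_rot": the turn, a rotation vector about the tool's x, y, z in degrees, a list of three; "grip": the finger opening in m, from 0 to 0.0854. In form: {"translation": [[x, y, z], ...], "delta_rot": [[wx, wy, wz], ...], "grip": [grip, ...]}. A call has 1 to 20 rows; each row shifts and turns the commanded pose from where the row before left it, along the tool's axes as they then stand; what a row does not reach is not made up. A row lasts 1/12 s, in which the tool goes at most 41.7 mm and 7.16 degrees, less where a joint would pass 70% of its speed; a pose out of reach is approached as far as the arm can. A call with a gripper value outside its range is refused whole. The fingers move at their own pace and stop on an object; "newtons" is the grip in N (left out, the last holds). Time passes only in rows, so rows that do not move let the fingers close. It gives the time, the measured TCP pose, the force, the opening and the grip force at its end, in the units of the state.
- telemetry.get_obs(): the state, without advancing time (a new reading comes with each control period).
- snapshot(name): name is "side" or "top" or "wrist"; returns (picture, depth): 384x512x3 uint8, red, green, blue; 384x512 float32, m along the optical axis (not along the pixel's ray), 0 where there is no reading.
- camera_model(name): a dict with "vertical_fov" (degrees; the focal length in pixels is half the picture's height over the tangent of half this angle, whatever the lens; pixels are square), "cx", "cy" (the principal point, pixels), "dist" ([k1, k2, p1, p2, k3] as OpenCV has them; the pictures are not rectified), "camera_from_world" (4x4, takes a point from world to camera coordinates); the wrist camera has in their place "tool_from_camera" (4x4, takes a point from camera to tool coordinates, whose origin is the TCP and whose axes are the flange's). Camera axes: x right, y up, looking along -z (the intrinsics and any distortion apply to the point x, -y, -z); pixel columns grow to the right and rows downward; lengths in m; the calibration is good to about 2 mm. A picture is of the moment at which its call begins: read the wrist's pose just before it. camera_model takes no time and is no camera call.
- hand_in(): hands the job in; it is judged then, once.
The state is a dict: "t": time; "q": joint angles; "qvel": joint speeds; "joint_efforts": joint torques, N m; "ee_pos": TCP position; "orientation": TCP orientation; "force": force on the tool from outside, world axes, zero at the start; "wrist_torque": the same for the moment, N m; "grip_width": finger opening in m; "grip_force": force on a finger pad.
Only numpy, scipy, OpenCV 4.12 (cv2) and the standard library are available. Lean on these libraries where they do the work, as an engineer would, in place of code of your own. Each camera call takes 0.05 s, during which the arm holds its last target. There are 200 camera calls.

### The job

Set up the hanging rail: slide each of the three hook collars along the bar until it lines up with its own index mark, then throw the lock lever at the left end fully to the rear, and only after that hang every bolt caddy that stands on the table by its handle on the hooks, one to a hook, hanging level and still. The collars must still be at their marks at the end; leave the other tools and goods where they are.

Things in the scene. Friction and masses are not known exactly. Their poses are not given: they have to be found in the camera images.
- rail: Fixed hanging rail. Origin: on the table under the bar's middle. y along the bar (to the robot's left), x to the rear (hooks point to -x), z up. Turned 0.2 to 0.37 rad. Steel bar 16 mm thick, 390 long, axis 240 mm above the table, on four uprights at y = -187, -62, 62, 187 mm that end at the bar; behind it a flat index ledge, top at 232, 30 to 52 mm behind the axis. Plywood foot 90 x 480 x 14 mm.
- grip1 (a point): Centre of the black square grip on top of the right collar: 24 x 24 mm, 34 mm high (258 to 292 mm above the table). Under it the collar's grey block, 32 x 30 x 34 mm, rides on the bar; a thin pointer at its back shows its middle. It slides stiffly (about 4 N) along the rail's y and stays put; starts within 20 mm of its right stop, travel 83 mm to the left. Axes as the rail's.
- hook1 (a point): Hanging place on the right collar's hook: top of its level steel prong, 55 mm in front (-x) of the bar axis, 4 mm above it. The prong, a flat bar 12 wide, 8 high, leaves the collar's face 16 mm before the bar axis, runs straight to 80 mm before it, then turns up; its front is 86 mm before the bar axis and the tip rises 26 mm above the prong's axis. Axes as the rail's; moves with the collar.
- mark1: Index mark of the right collar: dark steel tab on the ledge, 42 mm behind the bar axis, 4 mm wide along the bar, 20 deep, 18 high. Origin: middle of its foot. Axes as the rail's. Fixed. The collar is set when its grip's middle is level with the tab along the rail's y.
- grip2 (a point): Centre of the black square grip on top of the middle collar: 24 x 24 mm, 34 mm high (258 to 292 mm above the table). Under it the collar's grey block, 32 x 30 x 34 mm, rides on the bar; a thin pointer at its back shows its middle. It slides stiffly (about 4 N) along the rail's y and stays put; starts within 20 mm of its right stop, travel 83 mm to the left. Axes as the rail's.
- hook2 (a point): Hanging place on the middle collar's hook: top of its level steel prong, 55 mm in front (-x) of the bar axis, 4 mm above it. The prong, a flat bar 12 wide, 8 high, leaves the collar's face 16 mm before the bar axis, runs straight to 80 mm before it, then turns up; its front is 86 mm before the bar axis and the tip rises 26 mm above the prong's axis. Axes as the rail's; moves with the collar.
- mark2: Index mark of the middle collar: dark steel tab on the ledge, 42 mm behind the bar axis, 4 mm wide along the bar, 20 deep, 18 high. Origin: middle of its foot. Axes as the rail's. Fixed. The collar is set when its grip's middle is level with the tab along the rail's y.
- grip3 (a point): Centre of the black square grip on top of the left collar: 24 x 24 mm, 34 mm high (258 to 292 mm above the table). Under it the collar's grey block, 32 x 30 x 34 mm, rides on the bar; a thin pointer at its back shows its middle. It slides stiffly (about 4 N) along the rail's y and stays put; starts within 20 mm of its right stop, travel 83 mm to the left. Axes as the rail's.
- hook3 (a point): Hanging place on the left collar's hook: top of its level steel prong, 55 mm in front (-x) of the bar axis, 4 mm above it. The prong, a flat bar 12 wide, 8 high, leaves the collar's face 16 mm before the bar axis, runs straight to 80 mm before it, then turns up; its front is 86 mm before the bar axis and the tip rises 26 mm above the prong's axis. Axes as the rail's; moves with the collar.
- mark3: Index mark of the left collar: dark steel tab on the ledge, 42 mm behind the bar axis, 4 mm wide along the bar, 20 deep, 18 high. Origin: middle of its foot. Axes as the rail's. Fixed. The collar is set when its grip's middle is level with the tab along the rail's y.
- lock (a joint): Lock lever at the rail's left end, rad: 0 = leaning forward to the robot (unlocked), 1.0 = thrown fully to the rear (locked). Light (under 2 N at the ball), stays where left. It swings about an axis along the rail's y.
- lock_tip (a point): Centre of the lever's black ball, 26 mm thick, on a rod 10 mm thick, 80 mm from the pivot. Pivot at rail x = 6, y = 235, z = 180 mm; the ball swings from 38 mm in front of the pivot to 38 mm behind it, 250 to 260 mm above the table.
- handle_a (a point): Caddy a: open aluminium tray 60 x 62 x 44 mm with bolts fixed in it, 0.16 kg; an upright plate handle stands across it (138 mm high over all, 12 thick in its x, 62 wide in y). Point: middle of the handle's solid top bar (104 to 138 mm above the tray's underside), 124 mm up; grip here across the 12 mm. Below the bar a window 30 wide, 60 high. z up. May be absent.
- eye_a (a point): Caddy a: middle of the underside of the handle's top bar (top of the window), 104 mm above the tray's underside; this rests on a hook's prong when the caddy hangs, where a knocked caddy swings for a long time unless steadied. Axes as the caddy's. May be absent.
- handle_b (a point): Caddy b: open aluminium tray 60 x 62 x 44 mm with bolts fixed in it, 0.16 kg; an upright plate handle stands across it (138 mm high over all, 12 thick in its x, 62 wide in y). Point: middle of the handle's solid top bar (104 to 138 mm above the tray's underside), 124 mm up; grip here across the 12 mm. Below the bar a window 30 wide, 60 high. z up. May be absent.
- eye_b (a point): Caddy b: middle of the underside of the handle's top bar (top of the window), 104 mm above the tray's underside; this rests on a hook's prong when the caddy hangs, where a knocked caddy swings for a long time unless steadied. Axes as the caddy's. May be absent.
- handle_c (a point): Caddy c: open aluminium tray 60 x 62 x 44 mm with bolts fixed in it, 0.16 kg; an upright plate handle stands across it (138 mm high over all, 12 thick in its x, 62 wide in y). Point: middle of the handle's solid top bar (104 to 138 mm above the tray's underside), 124 mm up; grip here across the 12 mm. Below the bar a window 30 wide, 60 high. z up. May be absent.
- eye_c (a point): Caddy c: middle of the underside of the handle's top bar (top of the window), 104 mm above the tray's underside; this rests on a hook's prong when the caddy hangs, where a knocked caddy swings for a long time unless steadied. Axes as the caddy's. May be absent.
- meter_mid (a point): Bystander: orange meter 64 x 137 x 42 mm lying flat; its centre. Not part of the job.
- pliers_mid (a point): Bystander: red-handled pliers 68 x 176 x 16 mm; its centre. Not part of the job.
- jar_mid (a point): Bystander: jar with a red lid, 59 mm wide, 70 mm high; its centre. Not part of the job.
- measure_mid (a point): Bystander: yellow tape measure 64 x 94 x 37 mm; its centre. Not part of the job.
- hexkeys_mid (a point): Bystander: red folding hex-key set 34 x 95 x 24 mm; its centre. Not part of the job.

How it is judged (in metres and radians):
On the way, in this order (a step that is already met when the one before it is completed fails the run):
1. all three collars are level with their marks (y of grip1 in the frame of mark1 between -0.006 and 0.006 m and y of grip2 in the frame of mark2 between -0.006 and 0.006 m and y of grip3 in the frame of mark3 between -0.006 and 0.006 m), for 0.2 s.
2. the lock lever is thrown to the rear (value of joint lock above 0.85 rad), for 0.2 s.
3. every caddy that is there hangs on a hook (((x of eye_a in the frame of hook1 between -0.024 and 0.036 m and y of eye_a in the frame of hook1 between -0.02 and 0.02 m and z of eye_a in the frame of hook1 between -0.008 and 0.008 m) or (x of eye_a in the frame of hook2 between -0.024 and 0.036 m and y of eye_a in the frame of hook2 between -0.02 and 0.02 m and z of eye_a in the frame of hook2 between -0.008 and 0.008 m) or (x of eye_a in the frame of hook3 between -0.024 and 0.036 m and y of eye_a in the frame of hook3 between -0.02 and 0.02 m and z of eye_a in the frame of hook3 between -0.008 and 0.008 m)) and angle between each of eye_a, eye_b, eye_c's own z axis and vertical below 0.3 rad and linear speed of each of caddy_a, caddy_b, caddy_c below 0.06 m/s and contact force between each of caddy_a, caddy_b, caddy_c and the fingers below 0.1 N and ((x of eye_b in the frame of hook1 between -0.024 and 0.036 m and y of eye_b in the frame of hook1 between -0.02 and 0.02 m and z of eye_b in the frame of hook1 between -0.008 and 0.008 m) or (x of eye_b in the frame of hook2 between -0.024 and 0.036 m and y of eye_b in the frame of hook2 between -0.02 and 0.02 m and z of eye_b in the frame of hook2 between -0.008 and 0.008 m) or (x of eye_b in the frame of hook3 between -0.024 and 0.036 m and y of eye_b in the frame of hook3 between -0.02 and 0.02 m and z of eye_b in the frame of hook3 between -0.008 and 0.008 m)) and ((x of eye_c in the frame of hook1 between -0.024 and 0.036 m and y of eye_c in the frame of hook1 between -0.02 and 0.02 m and z of eye_c in the frame of hook1 between -0.008 and 0.008 m) or (x of eye_c in the frame of hook2 between -0.024 and 0.036 m and y of eye_c in the frame of hook2 between -0.02 and 0.02 m and z of eye_c in the frame of hook2 between -0.008 and 0.008 m) or (x of eye_c in the frame of hook3 between -0.024 and 0.036 m and y of eye_c in the frame of hook3 between -0.02 and 0.02 m and z of eye_c in the frame of hook3 between -0.008 and 0.008 m))), for 0.2 s.
At the end, for the whole second after the job is handed in: Each collar is within 6 mm of its mark along the bar, the lever past 0.85 rad, and every caddy present hangs by the underside of its handle bar on a hook's straight prong, within 20 mm of the prong sideways, tilted under 0.3 rad, at rest and released (all of step 1 and all of step 3 and value of joint lock above 0.85 rad); the robot touches nothing.
It fails at once if a bystander is moved by more than 4 cm (distance of any of meter_mid, pliers_mid, jar_mid, measure_mid, hexkeys_mid from where it was at the start of the episode above 0.04 m).
Of caddy_a, caddy_b, caddy_c only 2 to 3 are there at a start; the rules pass over those that are not, and their reading is None.
At some moment in a run one of caddy_a, caddy_b, caddy_c may be knocked a few centimetres aside while the robot is not near it.
Once in a run the grip may slacken for a moment while it holds something.
It also fails if it takes over 210 s, if anything falls off the work surface, if the arm or the gripper's body presses on something with over 40 N, if the wrist force passes 120 N, or if a joint passes its speed limit or range.

## Working session

There is one attempt and no reset: what is moved stays moved. The work goes in short steps, Python scripts to look and compute and a tool call to move; the robot and the scene stay as the last step left them, time stands still between calls to the robot, and variables do not carry over. Pictures are saved under pics/ and viewed, at most 14 in all, crops included, and the job is handed in when it is done.

Besides the shell and the picture viewer there is one more tool, called after "Request:" as name(argument=value, ...) on one line, values as JSON. drive_tool: Moves the arm, as the interface text tells. Its arguments: {"type":"object","properties":{"translation":{"type":"array","items":{"type":"array","items":{"type":"number"}}},"delta_rot":{"type":"array","items":{"type":"array","items":{"type":"number"}}},"grip":{"type":"array","items":{"type":"number"}},"newtons":{"type":"number"}},"required":["translation","delta_rot","grip"]}

```bash
mkdir -p pics
cat > h.py <<'E'
import numpy as np, cv2
from station import telemetry, snapshot, camera_model, hand_in
def cam(name):
    m=camera_model(name); f=192/np.tan(np.radians(m["vertical_fov"])/2)
    K=np.array([[f,0,m["cx"]],[0,f,m["cy"]],[0,0,1.]]); d=np.array(m["dist"],float)
    if name=="wrist":
        o=telemetry.get_obs(); T=np.eye(4); T[:3,:3]=np.array(o["orientation"]); T[:3,3]=o["ee_pos"]
        W=T@np.array(m["tool_from_camera"])
    else: W=np.linalg.inv(np.array(m["camera_from_world"]))
    return K,d,W
def snap(name,fn=None):
    c=cam(name); p,z=snapshot(name)
    if fn: cv2.imwrite("pics/"+fn,p[:,:,::-1])
    return p,z,c
def rays(uv,c):
    K,d,W=c; n=cv2.undistortPoints(np.array(uv,float).reshape(-1,1,2),K,d).reshape(-1,2)
    return np.c_[n[:,0],-n[:,1],-np.ones(len(n))]
def at_z(uv,zw,c):
    r=rays(uv,c)@c[2][:3,:3].T; o=c[2][:3,3]; return o+r*((zw-o[2])/r[:,2])[:,None]
def at_depth(uv,dep,c):
    uv=np.array(uv,float).reshape(-1,2); zz=np.array([dep[int(round(v)),int(round(u))] for u,v in uv])
    return (rays(uv,c)*zz[:,None])@c[2][:3,:3].T+c[2][:3,3]
def cloud(dep,c):
    v,u=np.nonzero(dep>0); P=(rays(np.c_[u,v],c)*dep[v,u][:,None])@c[2][:3,:3].T+c[2][:3,3]
    return P,u,v
def proj(P,c):
    K,d,W=c; Q=(np.array(P,float).reshape(-1,3)-W[:3,3])@W[:3,:3]; Q=Q*[1,-1,-1]
    return cv2.projectPoints(Q.reshape(-1,1,3),np.zeros(3),np.zeros(3),K,d)[0].reshape(-1,2)
E
cat > a.py <<'E'
from h import *
for n in("top","side"):
    p,z,c=snap(n,n+"1.png"); np.savez("pics/"+n+"1.npz",p=p,z=z); print(n,c[2].round(3).tolist(),(z>0).mean())
    cv2.imwrite("pics/"+n+"1b.png",cv2.resize(p[:,:,::-1],(800,600),interpolation=cv2.INTER_CUBIC))
o=telemetry.get_obs();print(o["orientation"],o["ee_pos"],o["grip_width"])
E
python3 a.py
```

```text
top [[0.013, 0.999, -0.035, 0.598], [-1.0, 0.013, -0.018, 0.009], [-0.018, 0.035, 0.999, 1.317], [0.0, 0.0, 0.0, 1.0]] 0.996002197265625
side [[-1.0, 0.01, -0.029, 0.633], [-0.03, -0.446, 0.894, 1.108], [-0.004, 0.895, 0.447, 0.721], [0.0, 0.0, 0.0, 1.0]] 0.9459177652994791
[[ 7.16636542e-01  6.97445980e-01 -1.08237966e-03]
 [ 6.97446820e-01 -7.16635647e-01  1.13302419e-03]
 [ 1.45513222e-05 -1.56686879e-03 -9.99998772e-01]] [ 0.40072741 -0.41177062  0.22146648] 0.08562586840526007
```

View pics/top1b.png

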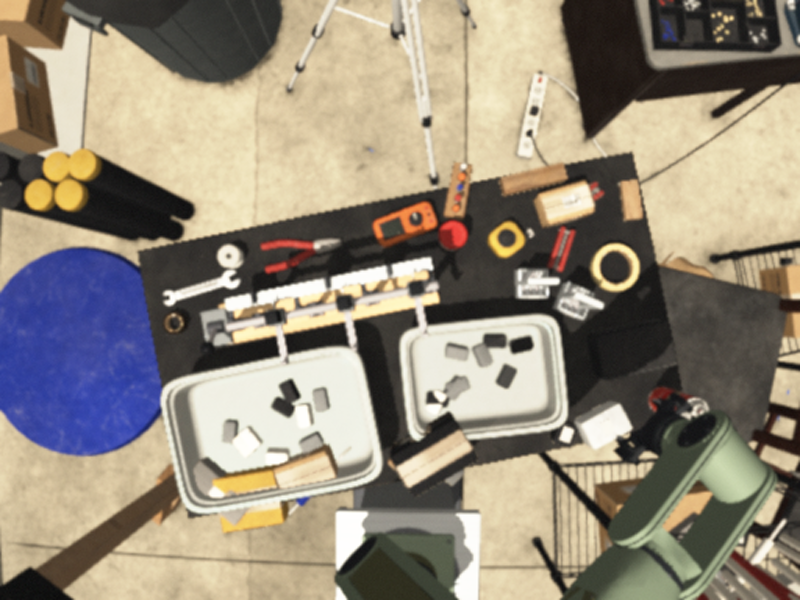

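View pics/side1b.png

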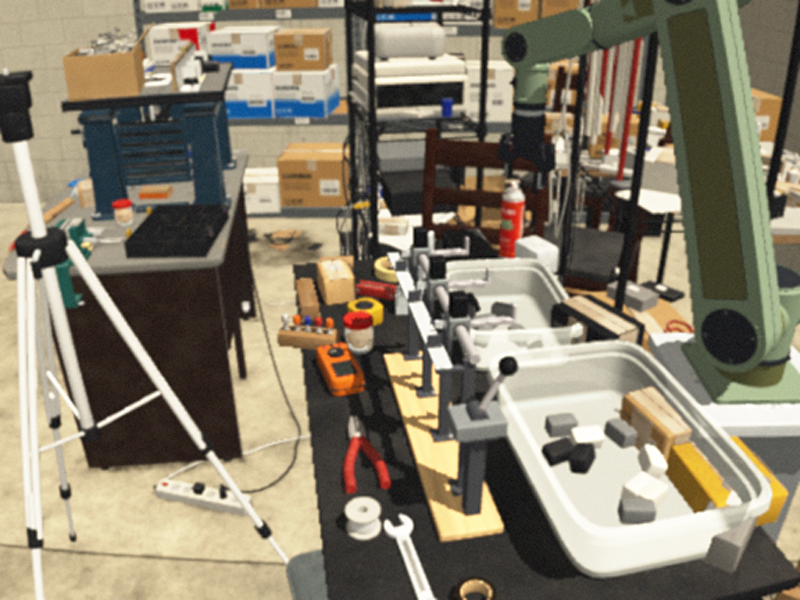

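The top view shows the rail with collars at about (277,317), (345,303) and (418,288). The lever end is near (205,335), and two caddies stand at (533,283) and (577,298). Next I'll measure from depth.

```bash
cat > b.py <<'E'
from h import *
A=np.load("pics/top1.npz"); c=cam("top"); P,u,v=cloud(A["z"],c)
# ortho: col=( .45-y)*1000*0.8 , row=(0.75-x)
S=1000
def ortho(P,col,x0,x1,y0,y1,S):
    H,W=int((x1-x0)*S),int((y1-y0)*S); im=np.zeros((H,W,3),np.uint8)
    o=np.argsort(P[:,2]); P=P[o];col=col[o]
    r=((x1-P[:,0])*S).astype(int); q=((y1-P[:,1])*S).astype(int)
    k=(r>=0)&(r<H)&(q>=0)&(q<W)
    for r_,q_,c_ in zip(r[k],q[k],col[k]): im[max(0,r_-1):r_+2,max(0,q_-1):q_+2]=c_
    return im
hz=np.clip((P[:,2])/0.32*255,0,255).astype(np.uint8)
col=cv2.applyColorMap(hz.reshape(-1,1),cv2.COLORMAP_JET).reshape(-1,3)
im=ortho(P,col,0.35,0.85,-.45,.4,940)
cv2.imwrite("pics/orth.png",im)
B=P[(P[:,2]>.22)&(P[:,2]<.256)&(P[:,0]>.4)&(P[:,0]<.75)&(P[:,1]<.4)&(P[:,1]>-.1)]
print(len(B)); 
for y in np.arange(-.1,.4,.02):
    k=B[abs(B[:,1]-y)<.01]
    if len(k): print(y.round(2),len(k),k[:,0].min().round(3),np.median(k[:,0]).round(3),k[:,0].max().round(3),np.median(k[:,2]).round(3))
E
python3 b.py
```

```text
2123
-0.04 69 0.634 0.651 0.694 0.239
-0.02 181 0.558 0.62 0.694 0.243
0.0 84 0.606 0.671 0.688 0.233
0.02 97 0.622 0.665 0.685 0.235
0.04 100 0.616 0.661 0.679 0.239
0.06 98 0.613 0.656 0.676 0.234
0.08 117 0.61 0.641 0.67 0.235
0.1 158 0.534 0.613 0.667 0.243
0.12 106 0.553 0.638 0.661 0.239
0.14 90 0.595 0.641 0.658 0.234
0.16 94 0.592 0.632 0.654 0.243
0.18 92 0.589 0.631 0.649 0.235
0.2 109 0.586 0.623 0.646 0.234
0.22 143 0.504 0.597 0.643 0.238
0.24 165 0.506 0.568 0.637 0.243
0.26 54 0.574 0.619 0.631 0.233
0.28 95 0.567 0.61 0.628 0.24
0.3 79 0.564 0.582 0.624 0.244
0.32 108 0.558 0.589 0.618 0.234
0.34 58 0.558 0.598 0.618 0.233
0.36 20 0.513 0.534 0.545 0.251
0.38 6 0.538 0.541 0.545 0.231
```

View pics/orth.png

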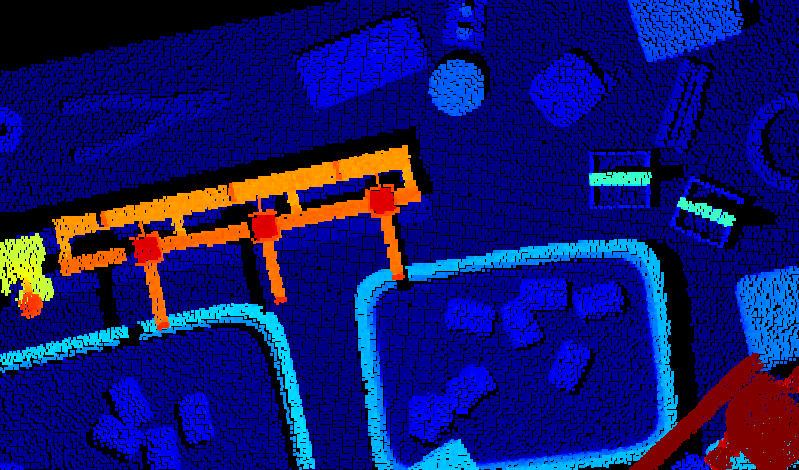

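The height map shows grips at about (382,201), (265,228) and (148,250). Mark tabs are at (337,170), (232,190) and (105,217), and caddy handles at (620,178) and (706,211). Now I'll fit these.

```bash
cat > c.py <<'E'
from h import *
A=np.load("pics/top1.npz"); c=cam("top"); P,u,v=cloud(A["z"],c)
def ori(q,r): return np.array([.85-r/940,.4-q/940])
def near(q,r,rad): return np.linalg.norm(P[:,:2]-ori(q,r),axis=1)<rad
# bar axis: bar points z .240-.253
G=[]
for q,r in((382,201),(265,228),(148,250)):
    k=P[near(q,r,.03)&(P[:,2]>.284)&(P[:,2]<.30)]; m=(k.min(0)+k.max(0))/2
    rect=cv2.minAreaRect(k[:,:2].astype(np.float32)); print("grip",rect,np.median(k[:,2]),len(k)); G.append(rect[0])
G=np.array(G); d=np.polyfit(G[:,1],G[:,0],1); print("yaw grips",np.arctan(-d[0]))
th=np.arctan(-d[0]); 
# ledge edge yaw
L=P[(P[:,2]>.226)&(P[:,2]<.238)&(P[:,0]>.55)&(P[:,0]<.75)&(P[:,1]>-.06)&(P[:,1]<.36)]
rect=cv2.minAreaRect(L[:,:2].astype(np.float32)); print("ledge",rect)
def rail(th,o,X): R=np.array([[np.cos(th),-np.sin(th)],[np.sin(th),np.cos(th)]]); return (X-o)@R
g0=G.mean(0)
for t in (th,):
    print("grips rail y",rail(t,g0,G))
    K=P[(P[:,2]>.215)&(P[:,2]<.262)]; Q=rail(t,g0,K[:,:2]); k=(Q[:,0]>.034)&(Q[:,0]<.048)&(abs(Q[:,1])<.22); 
    for y in np.arange(-.2,.2,.004):
        s=K[k&(abs(Q[:,1]-y)<.002)]
        if len(s) and (s[:,2].max()>.240): print("mark?",y.round(3),len(s),s[:,2].max().round(4),s[:,2].mean().round(4))
    k=(abs(Q[:,0])<.012)&(abs(K[:,2]-.247)<.006); print("bar ends",Q[k,1].min(),Q[k,1].max(),Q[k,0].mean())
for q,r in((620,178),(706,211)):
    k=P[near(q,r,.045)&(P[:,2]>.125)&(P[:,2]<.15)]; print("handle",cv2.minAreaRect(k[:,:2].astype(np.float32)),np.median(k[:,2]))
    k=P[near(q,r,.06)&(P[:,2]>.03)&(P[:,2]<.06)]; print("tray",cv2.minAreaRect(k[:,:2].astype(np.float32)))
k=P[near(30,303,.03)&(P[:,2]>.245)&(P[:,2]<.30)]; print("ball",k.mean(0),k.min(0),k.max(0))
E
python3 c.py
```

```text
grip ((0.6362617611885071, -0.00634653028100729), (0.023769386112689972, 0.023741349577903748), 12.538289070129395) 0.28994199730933745 78
grip ((0.6087284088134766, 0.11888181418180466), (0.0238635316491127, 0.023220891132950783), 10.85888385772705) 0.2899379268739024 79
grip ((0.584554135799408, 0.24436888098716736), (0.023599443957209587, 0.024819092825055122), 12.515909194946289) 0.28983930945592085 82
yaw grips 0.20338410805066767
ledge ((0.6217411756515503, 0.14854533970355988), (0.06884033977985382, 0.38489943742752075), 11.841111183166504)
grips rail y [[ 0.00055759 -0.12806684]
 [-0.00111403  0.0001417 ]
 [ 0.00055644  0.12792514]]
mark? -0.092 7 0.2512 0.2363
mark? -0.088 5 0.2527 0.2508
mark? 0.024 10 0.2536 0.2395
mark? 0.028 6 0.2526 0.2494
mark? 0.164 11 0.2524 0.2415
mark? 0.168 4 0.2527 0.2506
bar ends -0.1686225915274772 0.221325761741764 -0.00022204280798728934
handle ((0.6603083610534668, -0.2600487470626831), (0.009767807088792324, 0.06316502392292023), 0.8188092112541199) 0.13792159343765298
tray ((0.6584795713424683, -0.25947925448417664), (0.057618848979473114, 0.0634346753358841), 0.2438524067401886)
handle ((0.6251851916313171, -0.3516417145729065), (0.061413783580064774, 0.012567531317472458), 68.61447143554688) 0.1380566031914361
tray ((0.6233471632003784, -0.3516552150249481), (0.061631761491298676, 0.05898147448897362), 66.47404479980469)
ball [0.52553183 0.36633356 0.25957334] [0.5126307  0.35577919 0.24949401] [0.53807714 0.37932442 0.26618968]
```

```bash
cat > plan.py <<'E'
# usage: plan.py x y z yawdeg(tool x heading, tool down) -> rotvec (tool) to apply first, then translation in the turned frame
import sys; from h import *; from scipy.spatial.transform import Rotation as Ro
x,y,z,a=map(float,sys.argv[1:5]); o=telemetry.get_obs(); R=np.array(o["orientation"]); a=np.radians(a)
T=np.array([[np.cos(a),np.sin(a),0],[np.sin(a),-np.cos(a),0],[0,0,-1]])
print("rot",np.degrees(Ro.from_matrix(R.T@T).as_rotvec()).round(2),"then trans mm",(1000*T.T@(np.array([x,y,z])-o["ee_pos"])).round(1))
print("t",o["t"],"q",np.round(o["q"],1),"F",np.round(o["force"],1),"w",o["grip_width"],o["grip_force"])
E
python3 plan.py .636 -.006 .37 11.7
```

```text
rot [-9.000e-02  2.000e-02  3.252e+01] then trans mm [ 312.7 -349.6 -148.5]
t 0.1 q [-46.9  18.3  89.7  -0.   72.   -1.1] F [-0.2 -0.1  0.4] w 0.08562586840526007 0.0
```

Request:
drive_tool(translation=[[0,0,-0.025],[0,0,-0.025],[0,0,-0.025],[0,0,-0.025],[0,0,-0.025],[0,0,-0.024],[0.024,-0.027,0],[0.024,-0.027,0],[0.024,-0.027,0],[0.024,-0.027,0],[0.024,-0.027,0],[0.024,-0.027,0],[0.024,-0.027,0],[0.024,-0.027,0],[0.024,-0.027,0],[0.024,-0.027,0],[0.024,-0.027,0],[0.024,-0.027,0],[0.025,-0.025,0],[0,0,0]], delta_rot=[[0,0,5.4],[0,0,5.4],[0,0,5.4],[0,0,5.4],[0,0,5.4],[0,0,5.5],[0,0,0],[0,0,0],[0,0,0],[0,0,0],[0,0,0],[0,0,0],[0,0,0],[0,0,0],[0,0,0],[0,0,0],[0,0,0],[0,0,0],[0,0,0],[0,0,0]], grip=[0.06,0.06,0.06,0.06,0.06,0.06,0.06,0.06,0.06,0.06,0.06,0.06,0.06,0.06,0.06,0.06,0.06,0.06,0.06,0.06])

```text
t: 1.77
ee_pos: [0.639, -0.0012, 0.369]
orientation: [[0.978, 0.209, -0.001], [0.209, -0.978, 0.003], [-0.0, -0.003, -1.0]]
force: [-0.6, -0.5, -1.7]
grip_width: 0.0597
grip_force: 0.0
```

```bash
python3 plan.py .636 -.006 .37 11.7
python3 - <<'E'
from h import *
p,z,c=snap("wrist"); np.savez("pics/w1.npz",p=p,z=z)
cv2.imwrite("pics/w1.png",cv2.resize(p[:,:,::-1],(800,600)))
pt,zt,ct=snap("top"); np.savez("pics/top2.npz",p=pt,z=zt)
cv2.imwrite("pics/top2.png",cv2.resize(pt[:,:,::-1],(800,600)))
P,u,v=cloud(zt,ct)
print(proj([[.636,-.006,.292],[.609,.119,.292]],c)*600/384)
k=(P[:,2]>.128)&(P[:,2]<.145)&(P[:,0]>.2)&(P[:,0]<.9)&(abs(P[:,1])<.6); 
m=np.zeros(zt.shape,np.uint8); m[v[k],u[k]]=1
n,l,s,ce=cv2.connectedComponentsWithStats(m)
for i in range(1,n):
  if s[i,4]>15:
    q=P[(l[v,u]==i)]; print(s[i,4],cv2.minAreaRect(q[:,:2].astype(np.float32)))
E
```

```text
rot [-0.19  0.03  0.37] then trans mm [-3.9  4.1 -1. ]
t 1.7667 q [-1.2 22.  63.5  0.2 94.5 76.7] F [-0.6 -0.5 -1.7] w 0.05974883678347308 0.0
[[400.31296112 305.74902405]
 [145.49542921 306.03351571]]
83 ((0.6603848934173584, -0.2601349353790283), (0.009672986343502998, 0.06162082776427269), 0.5847135782241821)
78 ((0.6250379681587219, -0.3523609936237335), (0.06118134781718254, 0.01180812157690525), 67.66038513183594)
49 ((0.41368985176086426, -0.541843593120575), (0.020330239087343216, 0.055662766098976135), 68.32746887207031)
```

View pics/w1.png

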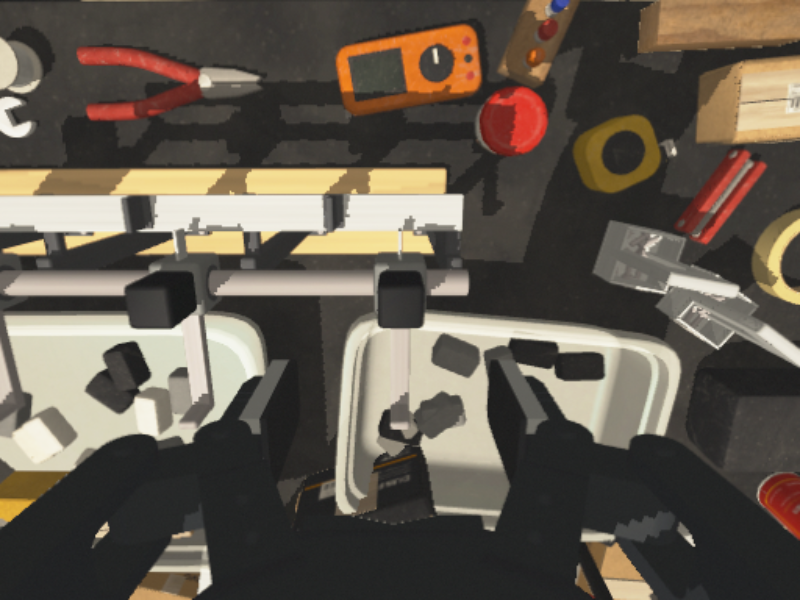

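The wrist view shows grip1 at about (400,300), aligned with the tool, and the marks of collars 1 and 2 at (333,212) and (137,212). I'll measure them and check for a third caddy.

Run:
```python
from h import *
W=np.load("pics/w1.npz"); c=cam("wrist"); P,u,v=cloud(W["z"],c)
t=np.radians(11.7); R=np.array([[np.cos(t),-np.sin(t)],[np.sin(t),np.cos(t)]]); O=np.array([.61,.119])
Q=np.c_[(P[:,:2]-O)@R,P[:,2]]
def rep(n,k): print(n,k.sum(),Q[k].min(0).round(4),Q[k].max(0).round(4),Q[k].mean(0).round(4))
rep("grip1",(Q[:,2]>.286)&(Q[:,2]<.3)&(abs(Q[:,1]+.128)<.03)&(abs(Q[:,0])<.03))
rep("grip2",(Q[:,2]>.286)&(Q[:,2]<.3)&(abs(Q[:,1]-0)<.03)&(abs(Q[:,0])<.03))
for y0 in(-.089,.027): rep("mark",(Q[:,2]>.246)&(Q[:,2]<.256)&(abs(Q[:,1]-y0)<.02)&(Q[:,0]>.03)&(Q[:,0]<.055))
rep("bar",(Q[:,2]>.243)&(Q[:,2]<.252)&(abs(Q[:,0])<.012)&(Q[:,1]<-.15))
A=np.load("pics/top2.npz")
cv2.imwrite("pics/top2c.png",cv2.resize(A["p"][170:300,300:480,::-1],None,fx=4,fy=4,interpolation=cv2.INTER_CUBIC))
```

```text
grip1 845 [-0.016  -0.144   0.2861] [ 0.0073 -0.1206  0.2921] [-0.0037 -0.1321  0.2898]
grip2 855 [-0.0164 -0.0154  0.286 ] [0.0068 0.0089 0.2919] [-0.0043 -0.0043  0.2893]
mark 94 [ 0.0306 -0.0943  0.2463] [ 0.0464 -0.0905  0.2517] [ 0.0385 -0.0926  0.2495]
mark 120 [0.0301 0.0201 0.246 ] [0.0463 0.0259 0.2521] [0.0382 0.0226 0.2488]
bar 363 [-0.0116 -0.1726  0.2432] [ 0.0029 -0.15    0.2505] [-0.0039 -0.1613  0.2468]
```

View pics/top2c.png

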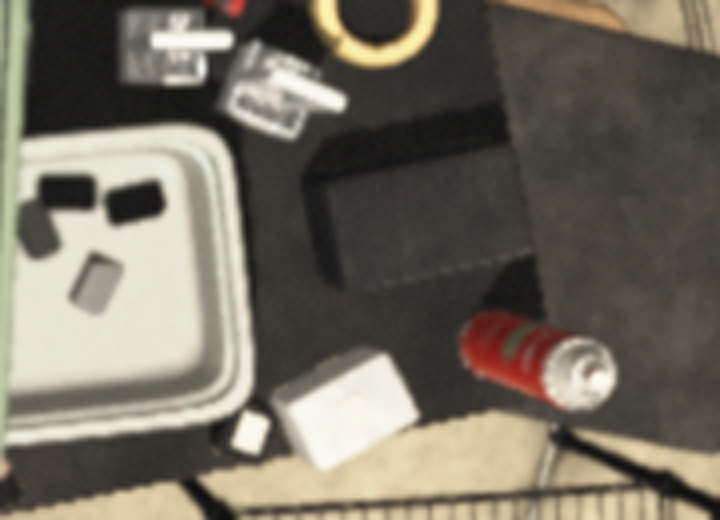

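```bash
cat > rl.py <<'E'
# rail coords -> plan : rl.py xr yr z
import sys,subprocess,numpy as np
t=np.radians(11.7); R=np.array([[np.cos(t),-np.sin(t)],[np.sin(t),np.cos(t)]]); x,y=R@np.array([float(sys.argv[1]),float(sys.argv[2])])+[.61,.119]
print(x.round(4),y.round(4)); subprocess.run(["python3","plan.py",str(x),str(y),sys.argv[3],sys.argv[4] if len(sys.argv)>4 else "11.7"])
E
python3 rl.py -.002 -.130 .284
```

```text
rot [-0.    0.14  0.15] then trans mm [-3.   2.5 85.9]
t 1.8667 q [-1.5 21.8 63.7 -0.  94.6 76.6] F [-0.1 -0.   0.1] w 0.059874671328327356 0.0
0.6344 -0.0087
```

Request:
drive_tool(translation=[[-0.003,0.0025,0.01],[0,0,0.016],[0,0,0.02],[0,0,0.02],[0,0,0.02],[0,0,0],[0,0,0],[0,0,0],[0,0,0],[0,0,0],[0,0,0],[0,0,0],[0,0,0]], delta_rot=[[0,0.1,0.1],[0,0,0],[0,0,0],[0,0,0],[0,0,0],[0,0,0],[0,0,0],[0,0,0],[0,0,0],[0,0,0],[0,0,0],[0,0,0],[0,0,0]], grip=[0.06,0.06,0.06,0.06,0.06,0.06,0.06,0.018,0.018,0.018,0.018,0.018,0.018], newtons=25)

```text
t: 2.95
ee_pos: [0.6344, -0.0098, 0.2856]
orientation: [[0.979, 0.201, 0.002], [0.201, -0.979, 0.0], [0.002, 0.0, -1.0]]
force: [-0.1, -0.0, 0.0]
grip_width: 0.0179
grip_force: 0.0
```

```bash
python3 rl.py -.002 -.0905 .284
```

```text
rot [ 0.01 -0.13 -0.08] then trans mm [  0.2 -40.6   1.6]
t 2.95 q [-1.9 22.1 74.9  0.  82.9 76.4] F [-0.1 -0.   0. ] w 0.01792679946978027 0.0
0.6264 0.03
```

Run:
```python
from h import *
p,z,c=snap("wrist","w2.png"); np.savez("pics/w2.npz",p=p,z=z)
s,zs,cs=snap("side","s2.png"); cv2.imwrite("pics/s2c.png",np.hstack([p[:,:,::-1],cv2.resize(s[100:230,200:360,::-1],(472,384))])[:, :800])
```

```text
(no output)
```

View pics/s2c.png

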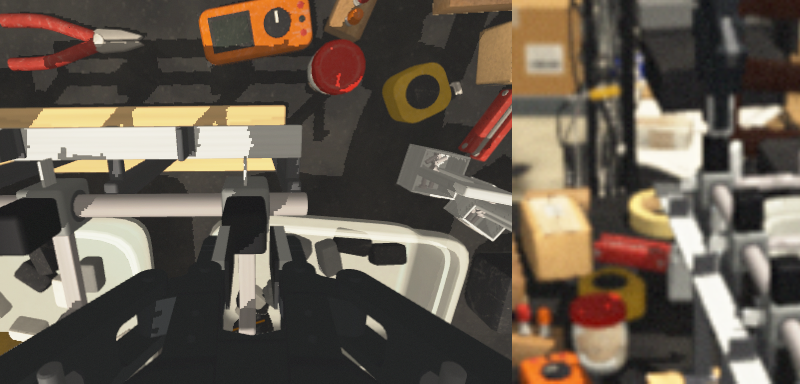

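Run:
```python
from h import *
W=np.load("pics/w2.npz"); c=cam("wrist"); P,u,v=cloud(W["z"],c)
o=telemetry.get_obs(); T=np.array(o["orientation"]); L=(P-o["ee_pos"])@T*1000
m=camera_model("wrist"); print(np.array(m["tool_from_camera"]).round(3).tolist())
print("pad corners",proj([np.array(o["ee_pos"])+T@np.array(q)/1000 for q in((11,9,22),(11,-9,22),(-11,9,22),(0,0,0))],c).round(0))
for (uu,vv) in((245,200),(245,220),(245,250),(228,200),(266,200),(275,228),(216,235),(285,250),(205,250),(245,300)):
    i=np.where((u==uu)&(v==vv))[0]; print(uu,vv,L[i].round(0),P[i].round(3))
```

```text
[[-0.0, 0.959, 0.283, 0.071], [1.0, 0.0, -0.0, 0.0], [-0.0, 0.283, -0.959, -0.151], [0.0, 0.0, 0.0, 1.0]]
pad corners [[266. 201.]
 [235. 201.]
 [265. 234.]
 [250. 233.]]
245 200 [[13. -3. 18.]] [[ 0.646 -0.004  0.267]]
245 220 [[ 9. -3. -4.]] [[ 0.643 -0.005  0.289]]
245 250 [[-8. -3. -3.]] [[ 0.626 -0.009  0.288]]
228 200 [[ 12. -13.  21.]] [[0.643 0.006 0.265]]
266 200 [[ 9. 10. 30.]] [[ 0.645 -0.017  0.256]]
275 228 [[ 10.  12. -15.]] [[ 0.646 -0.019  0.3  ]]
216 235 [[-90. -42. 188.]] [[0.538 0.013 0.097]]
285 250 [[ 10.  14. -38.]] [[ 0.647 -0.022  0.323]]
205 250 [[  6. -20. -30.]] [[0.636 0.011 0.315]]
245 300 [[-73.  -4.  42.]] [[ 0.562 -0.02   0.243]]
```

Run:
```python
from h import *
o=telemetry.get_obs(); print(o["t"],o["grip_width"],o["grip_force"])
W=np.load("pics/w2.npz"); c=cam("wrist"); P,u,v=cloud(W["z"],c)
T=np.array(o["orientation"]); L=(P-o["ee_pos"])@T*1000
for vv in(215,225,235,245):
  print(vv,[(int(a),*map(int,l.round())) for a,l in zip(u[v==vv],L[v==vv]) if 204<=a<=292 and a%4==0])
cv2.imwrite("pics/w2c.png",cv2.resize(W["p"][170:320,170:330,::-1],None,fx=4,fy=4,interpolation=cv2.INTER_CUBIC))
```

```text
3.05 0.01781583597901905 0.0
215 [(204, -6, -31, 42), (208, -6, -29, 41), (212, -6, -26, 42), (216, -6, -23, 41), (220, -6, -20, 41), (224, 11, -14, -2), (228, 11, -12, -2), (232, 12, -9, -2), (236, 12, -7, -2), (240, 12, -5, -3), (244, 11, -3, -2), (248, 12, -1, -2), (252, 12, 1, -3), (256, 12, 3, -3), (260, 12, 5, -2), (264, 11, 7, -2), (268, -1, 11, 30), (272, -6, 14, 42), (276, -6, 17, 42), (280, -6, 20, 42), (284, -6, 23, 43), (288, -6, 25, 42), (292, -96, 60, 267)]
225 [(204, -120, -72, 285), (208, -120, -66, 286), (212, -120, -60, 286), (216, -82, -43, 200), (220, -78, -37, 190), (224, 6, -14, -3), (228, 7, -12, -4), (232, 6, -10, -3), (236, 7, -7, -4), (240, 6, -5, -3), (244, 7, -3, -4), (248, 7, -1, -4), (252, 7, 1, -4), (256, 7, 3, -4), (260, 6, 5, -4), (264, 7, 7, -4), (268, -8, 11, 30), (272, -76, 25, 186), (276, -77, 30, 188), (280, -77, 35, 187), (284, -77, 39, 187), (288, -78, 45, 189), (292, -77, 49, 188)]
235 [(204, -137, -73, 286), (208, -136, -67, 285), (212, -90, -47, 188), (216, -90, -42, 188), (220, 10, -14, -23), (224, 10, -12, -23), (228, 10, -10, -23), (232, 9, -8, -22), (236, 1, -7, -4), (240, 1, -5, -4), (244, 1, -3, -4), (248, 1, -1, -4), (252, 1, 1, -4), (256, 1, 3, -3), (260, 1, 5, -5), (264, 1, 7, -3), (268, -134, 26, 280), (272, 10, 10, -23), (276, 10, 12, -23), (280, 10, 14, -22), (284, 10, 15, -24), (288, -123, 54, 257), (292, -124, 60, 259)]
245 [(204, 6, -21, -25), (208, 5, -19, -24), (212, 6, -17, -25), (216, 10, -14, -33), (220, 10, -13, -33), (224, 10, -11, -33), (228, 10, -9, -33), (232, 5, -8, -24), (236, -5, -8, -4), (244, -5, -3, -3), (248, -5, -1, -4), (252, -6, 1, -3), (256, -5, 3, -4), (260, -5, 5, -4), (264, -6, 7, -3), (268, -151, 26, 281), (272, 8, 10, -29), (276, 10, 11, -33), (280, 10, 13, -33), (284, 10, 14, -33), (288, 10, 16, -33), (292, 7, 19, -26)]
```

View pics/w2c.png

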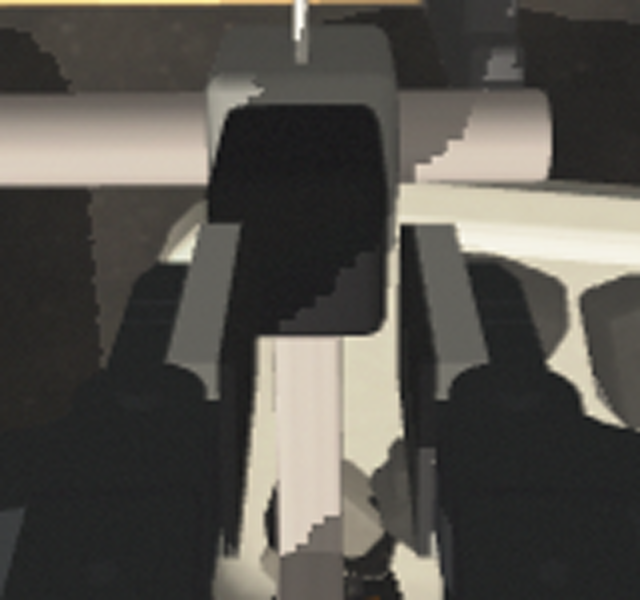

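Run:
```python
from h import *
o=telemetry.get_obs(); print(o["q"],o["ee_pos"])
s,z,c=snap("side"); P,u,v=cloud(z,c); T=np.array(o["orientation"]); L=(P-o["ee_pos"])@T*1000
k=(abs(L[:,0])<40)&(abs(L[:,1])<50)&(L[:,2]>-100)&(L[:,2]<30)
for zz in range(-100,30,8):
    q=L[k&(abs(L[:,2]-zz)<4)]
    if len(q): print(zz,len(q),"x",q[:,0].min().round(0),q[:,0].max().round(0),"y",q[:,1].min().round(0),q[:,1].max().round(0))
print(proj([o["ee_pos"],np.array(o["ee_pos"])+[0,0,.02]],c))
cv2.imwrite("pics/s3c.png",cv2.resize(s[50:200,230:390,::-1],None,fx=4,fy=4,interpolation=cv2.INTER_CUBIC))
```

```text
[-1.92795571e+00  2.21207689e+01  7.48740253e+01  1.97188485e-02
  8.28928765e+01  7.64425249e+01] [ 0.63434924 -0.009735    0.2853452 ]
-100 12 x -16.0 17.0 y -25.0 14.0
-92 21 x 8.0 18.0 y -25.0 18.0
-84 26 x -2.0 18.0 y -50.0 14.0
-76 27 x -10.0 17.0 y -49.0 17.0
-68 37 x -12.0 13.0 y -46.0 42.0
-60 37 x -12.0 14.0 y -42.0 41.0
-52 16 x -8.0 14.0 y -35.0 16.0
-44 33 x -11.0 12.0 y -25.0 25.0
-36 35 x -11.0 12.0 y -27.0 15.0
-28 29 x -10.0 11.0 y -25.0 21.0
-20 25 x -11.0 12.0 y -23.0 14.0
-12 19 x -11.0 11.0 y -17.0 15.0
-4 40 x -9.0 14.0 y -20.0 6.0
4 24 x -9.0 14.0 y -19.0 1.0
12 27 x -8.0 14.0 y -18.0 5.0
20 26 x -9.0 14.0 y -18.0 0.0
28 36 x -14.0 17.0 y -21.0 7.0
[[269.05725538 147.0899309 ]
 [269.11879675 140.10282002]]
```

View pics/s3c.png

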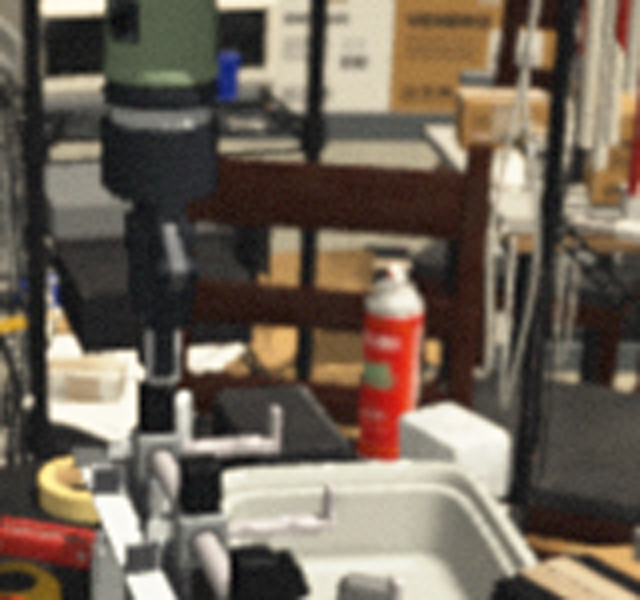

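The fingertips actually end just above the grip, about 15 mm behind the reported TCP rather than 22 mm ahead. I'll open, go 35 mm lower and close.

Request:
drive_tool(translation=[[0,0,0],[0,0,0],[0,0,0],[0,0,0.012],[0,0,0.012],[0,0,0.011],[0,0,0],[0,0,0],[0,0,0],[0,0,0],[0,0,0],[0,0,0],[0,0,0]], delta_rot=[[0,0,0],[0,0,0],[0,0,0],[0,0,0],[0,0,0],[0,0,0],[0,0,0],[0,0,0],[0,0,0],[0,0,0],[0,0,0],[0,0,0],[0,0,0]], grip=[0.06,0.06,0.06,0.06,0.06,0.06,0.06,0.06,0.015,0.015,0.015,0.015,0.015], newtons=25)

```text
t: 4.18
ee_pos: [0.6347, -0.009, 0.2513]
orientation: [[0.979, 0.202, 0.004], [0.202, -0.979, 0.002], [0.004, -0.001, -1.0]]
force: [-0.2, 3.1, 4.3]
grip_width: 0.0235
grip_force: 29.0
```

Run:
```python
from h import *
o=telemetry.get_obs(); print(o["t"],o["grip_width"],o["grip_force"],o["force"],o["ee_pos"])
p,z,c=snap("wrist"); P,u,v=cloud(z,c)
cv2.imwrite("pics/w4c.png",cv2.resize(p[130:320,130:370,::-1],None,fx=3,fy=3,interpolation=cv2.INTER_CUBIC))
```

```text
4.1833 0.023524586890999632 28.988826870918274 [-0.19299197  3.1204577   4.33573167] [ 0.63466945 -0.00895401  0.25133778]
```

View pics/w4c.png

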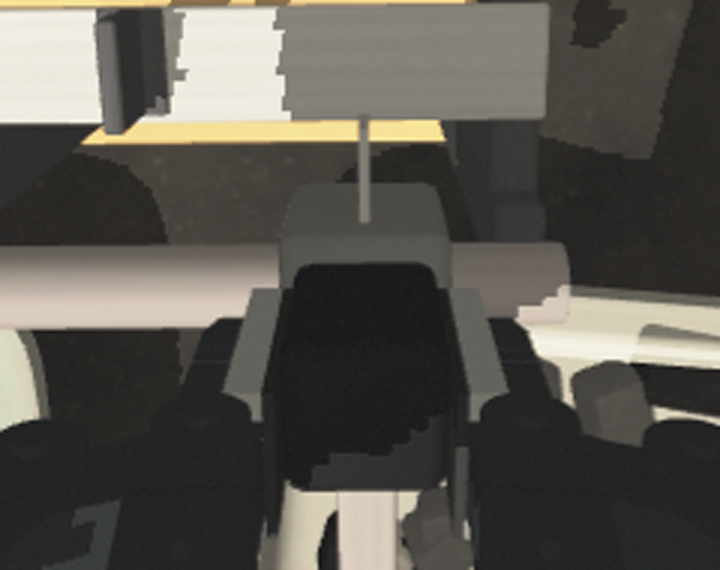

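Collar 1 is gripped at 23.5 mm opening. In the crop the pointer is near column 364 and the tab near column 130.

```bash
cat > mk.py <<'E'
from h import *
# in tool frame: marks (top z .250) and grips / pointers, y in mm along rail (+ left = -tool y)
p,z,c=snap("wrist"); o=telemetry.get_obs(); t=np.radians(11.7)
P,u,v=cloud(z,c); R=np.array([[np.cos(t),-np.sin(t)],[np.sin(t),np.cos(t)]]); O=np.array([.61,.119])
Q=np.c_[(P[:,:2]-O)@R,P[:,2]]; tc=(np.array(o["ee_pos"])[:2]-O)@R; print("tcp rail",tc.round(4),"z",o["ee_pos"][2])
k=(Q[:,2]>.2465)&(Q[:,2]<.256)&(Q[:,0]>.032)&(Q[:,0]<.052)&(abs(Q[:,1])<.25)
def cl(k,n,mn):
    y=np.sort(Q[k,1]); 
    if len(y)==0: return
    for s in np.split(y,np.where(np.diff(y)>.006)[0]+1):
        if len(s)>mn: print(n,len(s),s.min().round(4),s.max().round(4),"mid",((s.min()+s.max())/2).round(4))
cl(k,"mark",15)
cl((Q[:,2]>.285)&(Q[:,2]<.296)&(abs(Q[:,0])<.02)&(abs(Q[:,1])<.25),"grip",40)
cl((Q[:,2]>.252)&(Q[:,2]<.262)&(Q[:,0]>.006)&(Q[:,0]<.02)&(abs(Q[:,1])<.25),"block",40)
cl((Q[:,2]>.226)&(Q[:,2]<.29)&(Q[:,0]>.020)&(Q[:,0]<.028)&(abs(Q[:,1])<.25),"pointer",5)
E
python3 mk.py
```

```text
tcp rail [-0.0018 -0.1304] z 0.25132983652200647
mark 310 -0.0899 -0.0854 mid -0.0877
grip 3687 -0.1562 -0.1054 mid -0.1308
block 871 -0.1459 -0.116 mid -0.1309
block 463 -0.0149 0.0005 mid -0.0072
pointer 200 -0.165 -0.1554 mid -0.1602
pointer 44 -0.1312 -0.1301 mid -0.1307
pointer 511 -0.0479 0.0148 mid -0.0165
```

Request:
drive_tool(translation=[[0,-0.005,0],[0,-0.008,0],[0,-0.01,0],[0,-0.01,0],[0,-0.006,0],[0,-0.004,0],[0,0,0],[0,0,0],[0,0,0],[0,0,0],[0,0,0],[0,0,0],[0,0,0],[0,0,-0.015],[0,0,-0.02],[0,0,-0.02],[0,0,0],[0,0,0],[0,0,0]], delta_rot=[[0,0,0],[0,0,0],[0,0,0],[0,0,0],[0,0,0],[0,0,0],[0,0,0],[0,0,0],[0,0,0],[0,0,0],[0,0,0],[0,0,0],[0,0,0],[0,0,0],[0,0,0],[0,0,0],[0,0,0],[0,0,0],[0,0,0]], grip=[0.015,0.015,0.015,0.015,0.015,0.015,0.015,0.015,0.015,0.06,0.06,0.06,0.06,0.06,0.06,0.06,0.06,0.06,0.06])

```text
t: 5.87
ee_pos: [0.6252, 0.0322, 0.3041]
orientation: [[0.98, 0.201, 0.0], [0.201, -0.98, 0.0], [0.0, -0.0, -1.0]]
force: [0.7, -0.1, -0.2]
grip_width: 0.0599
grip_force: 0.0
```

```bash
python3 mk.py; python3 rl.py -.002 -.001 .306
```

```text
tcp rail [-0.0029 -0.088 ] z 0.30366299173088857
mark 152 -0.0898 -0.0857 mid -0.0877
mark 187 0.025 0.0298 mid 0.0274
grip 1535 -0.1015 -0.0778 mid -0.0896
grip 1579 -0.0116 0.0129 mid 0.0007
block 440 -0.1041 -0.0754 mid -0.0897
block 450 -0.0139 0.0154 mid 0.0008
pointer 125 -0.1649 -0.1554 mid -0.1601
pointer 35 -0.0905 -0.0891 mid -0.0898
pointer 295 -0.0582 0.0112 mid -0.0235
pointer 24 0.0181 0.0311 mid 0.0246
pointer 192 0.0404 0.0999 mid 0.0702
rot [-0.02  0.05 -0.08] then trans mm [  0.9 -87.   -2.3]
t 5.9167 q [ 1.9 21.1 73.9  0.  85.1 80.3] F [-0.5 -0.7 -0.8] w 0.06018705948221264 0.0
0.6082 0.1176
```

Request:
drive_tool(translation=[[0.001,-0.02,0],[0,-0.024,0],[0,-0.024,0],[0,-0.0205,0],[0,0,0],[0,0,0.01],[0,0,0.02],[0,0,0.016],[0,0,0.007],[0,0,0],[0,0,0],[0,0,0],[0,0,0],[0,0,0],[0,0,0],[0,0,0]], delta_rot=[[0,0,0],[0,0,0],[0,0,0],[0,0,0],[0,0,0],[0,0,0],[0,0,0],[0,0,0],[0,0,0],[0,0,0],[0,0,0],[0,0,0],[0,0,0],[0,0,0],[0,0,0],[0,0,0]], grip=[0.06,0.06,0.06,0.06,0.06,0.06,0.06,0.06,0.06,0.06,0.06,0.015,0.015,0.015,0.015,0.015])

```text
t: 7.25
ee_pos: [0.6093, 0.1195, 0.2533]
orientation: [[0.979, 0.202, 0.004], [0.202, -0.979, 0.001], [0.004, -0.0, -1.0]]
force: [-0.1, 0.2, 4.5]
grip_width: 0.0234
grip_force: 28.7
```

```bash
python3 mk.py
```

```text
tcp rail [-0.0006  0.0006] z 0.2533537254208185
mark 340 -0.0897 -0.0842 mid -0.087
mark 272 0.0254 0.0297 mid 0.0275
grip 2904 -0.1015 -0.0768 mid -0.0891
grip 3618 -0.0256 0.0254 mid -0.0001
block 871 -0.1045 -0.0742 mid -0.0894
block 819 -0.0146 0.0151 mid 0.0002
block 559 0.1125 0.1338 mid 0.1232
pointer 31 -0.1569 -0.1537 mid -0.1553
pointer 221 -0.0906 -0.0873 mid -0.0889
pointer 1150 -0.0526 0.1485 mid 0.048
```

Slide collar 2 by 28 mm, release and rise, then continue to above collar 3 (126 mm from collar 2's start).

Request:
drive_tool(translation=[[0,-0.005,0],[0,-0.008,0],[0,-0.008,0],[0,-0.004,0],[0,-0.003,0],[0,0,0],[0,0,0],[0,0,0],[0,0,0],[0,0,0],[0,0,0],[0,0,-0.015],[0,0,-0.02],[0,0,-0.018],[0,-0.02,0],[0,-0.03,0],[0,-0.03,0],[0,-0.018,0],[0,0,0],[0,0,0]], delta_rot=[[0,0,0],[0,0,0],[0,0,0],[0,0,0],[0,0,0],[0,0,0],[0,0,0],[0,0,0],[0,0,0],[0,0,0],[0,0,0],[0,0,0],[0,0,0],[0,0,0],[0,0,0],[0,0,0],[0,0,0],[0,0,0],[0,0,0],[0,0,0]], grip=[0.015,0.015,0.015,0.015,0.015,0.015,0.015,0.06,0.06,0.06,0.06,0.06,0.06,0.06,0.06,0.06,0.06,0.06,0.06,0.06])

```text
t: 8.97
ee_pos: [0.5831, 0.2432, 0.3047]
orientation: [[0.979, 0.203, 0.001], [0.203, -0.979, -0.001], [0.001, 0.001, -1.0]]
force: [-0.6, 0.0, 0.1]
grip_width: 0.0601
grip_force: 0.0
```

```bash
python3 mk.py
```

```text
tcp rail [-0.0011  0.1262] z 0.3048279510166608
mark 165 0.0256 0.0306 mid 0.0281
mark 150 0.1633 0.1677 mid 0.1655
grip 1557 0.016 0.0405 mid 0.0283
grip 1495 0.1165 0.1404 mid 0.1285
block 442 0.0133 0.0427 mid 0.028
block 421 0.1136 0.1434 mid 0.1285
pointer 201 -0.0594 0.0171 mid -0.0212
pointer 908 0.0257 0.2192 mid 0.1224
```

Collar 2 is set within 0.3 mm. For collar 3, shift 2 mm, descend, grip, slide 38 mm, then release and rise.

Request:
drive_tool(translation=[[0,-0.002,0],[0,0,0.01],[0,0,0.02],[0,0,0.016],[0,0,0.007],[0,0,0],[0,0,0],[0,0,0],[0,0,0],[0,0,0],[0,0,0],[0,-0.005,0],[0,-0.008,0],[0,-0.009,0],[0,-0.008,0],[0,-0.005,0],[0,-0.003,0],[0,0,0],[0,0,0],[0,0,0]], delta_rot=[[0,0,0],[0,0,0],[0,0,0],[0,0,0],[0,0,0],[0,0,0],[0,0,0],[0,0,0],[0,0,0],[0,0,0],[0,0,0],[0,0,0],[0,0,0],[0,0,0],[0,0,0],[0,0,0],[0,0,0],[0,0,0],[0,0,0],[0,0,0]], grip=[0.06,0.06,0.06,0.06,0.06,0.06,0.06,0.015,0.015,0.015,0.015,0.015,0.015,0.015,0.015,0.015,0.015,0.015,0.015,0.015])

```text
t: 10.68
ee_pos: [0.5753, 0.2829, 0.2533]
orientation: [[0.979, 0.202, 0.003], [0.202, -0.979, 0.001], [0.003, -0.001, -1.0]]
force: [-1.1, -1.8, 4.9]
grip_width: 0.0233
grip_force: 28.8
```

```bash
python3 mk.py
```

```text
tcp rail [-0.0008  0.1675] z 0.25332211013149003
mark 228 0.164 0.1676 mid 0.1658
grip 3602 0.1415 0.1924 mid 0.1669
block 426 0.0293 0.0438 mid 0.0365
block 789 0.1524 0.1819 mid 0.1672
pointer 1404 0.0246 0.22 mid 0.1223
```

Request:
drive_tool(translation=[[0,0,0],[0,0,0],[0,0,0],[0,0,0],[0,0,-0.015],[0,0,-0.02],[0,0,-0.025],[0,0,-0.01],[-0.017,-0.023,0],[-0.017,-0.023,0],[-0.017,-0.023,0],[-0.017,-0.0235,0],[0,0,0],[0,0,0],[0,0,0],[0,0,0],[0,0,0],[0,0,0]], delta_rot=[[0,0,0],[0,0,0],[0,0,0],[0,0,0],[0,0,0],[0,0,0],[0,0,0],[0,0,0],[0,0,0],[0,0,0],[0,0,0],[0,0,0],[0,0,0],[0,0,0],[0,0,0],[0,0,0],[0,0,0],[0,0,0]], grip=[0.06,0.06,0.06,0.06,0.06,0.06,0.06,0.06,0.0,0.0,0.0,0.0,0.0,0.0,0.0,0.0,0.0,0.0])

```text
t: 12.23
ee_pos: [0.4908, 0.358, 0.3218]
orientation: [[0.98, 0.2, 0.002], [0.2, -0.98, 0.0], [0.002, 0.0, -1.0]]
force: [0.6, 0.5, 0.3]
grip_width: -0.0001
grip_force: 0.0
```

```bash
python3 rl.py -.069 .260 .226
python3 - <<'E'
from h import *
p,z,c=snap("wrist","w5.png"); P,u,v=cloud(z,c); t=np.radians(11.7); R=np.array([[np.cos(t),-np.sin(t)],[np.sin(t),np.cos(t)]]); Q=np.c_[(P[:,:2]-[.61,.119])@R,P[:,2]]
k=(abs(Q[:,0]+.033)<.025)&(abs(Q[:,1]-.26)<.025)&(Q[:,2]>.235)&(Q[:,2]<.28); print("ball",Q[k].min(0),Q[k].max(0))
for y0 in(.0281,.1657):
  k=(abs(Q[:,1]-y0)<.02)&(abs(Q[:,0])<.02)&(abs(Q[:,2]-.29)<.005); print("grip",k.sum(),Q[k].min(0),Q[k].max(0))
k=(abs(Q[:,1]-.1657)<.02)&(abs(Q[:,0]-.042)<.01)&(abs(Q[:,2]-.251)<.004); print("mark",k.sum(),Q[k].min(0),Q[k].max(0))
E
```

```text
rot [ 0.02 -0.09 -0.16] then trans mm [-0.7 -1.8 95.8]
t 12.2333 q [ 3.510e+01  1.900e+01  7.460e+01 -1.000e-01  8.640e+01  1.135e+02] F [0.6 0.5 0.3] w -8.06363657542082e-05 0.0
0.4897 0.3596
ball [-0.04782974  0.24907853  0.23529976] [-0.02232896  0.27367281  0.26433865]Traceback (most recent call last):
  File "<stdin>", line 5, in <module>
    return umr_minimum(a, axis, None, out, keepdims, initial, where)
ValueError: zero-size array to reduction operation minimum which has no identity
```

View pics/w5.png

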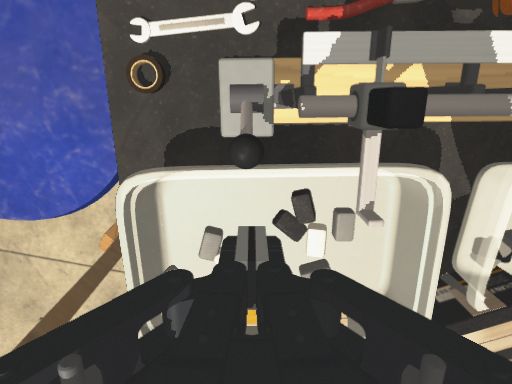

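The ball is at (247,151), straight ahead of the closed fingers at (252,232). Descend 95 mm and push 90 mm to the rear.

Request:
drive_tool(translation=[[0,-0.002,0.02],[0,0,0.025],[0,0,0.025],[0,0,0.025],[0,0,0],[0.01,0,0],[0.01,0,0],[0.01,0,0],[0.01,0,0],[0.01,0,0],[0.01,0,0],[0.01,0,0],[0.01,0,0],[0.01,0,0],[0.001,0,0],[0,0,0],[0,0,0],[0,0,0]], delta_rot=[[0,0,0],[0,0,0],[0,0,0],[0,0,0],[0,0,0],[0,0,0],[0,0,0],[0,0,0],[0,0,0],[0,0,0],[0,0,0],[0,0,0],[0,0,0],[0,0,0],[0,0,0],[0,0,0],[0,0,0],[0,0,0]], grip=[0,0,0,0,0,0,0,0,0,0,0,0,0,0,0,0,0,0])

```text
t: 13.78
ee_pos: [0.5736, 0.378, 0.2263]
orientation: [[0.979, 0.202, -0.012], [0.202, -0.979, -0.004], [-0.013, 0.001, -1.0]]
force: [-15.6, -3.8, 2.8]
grip_width: -0.0
grip_force: 8.0
```

```bash
cat > ball.py <<'E'
from h import *
p,z,c=snap("wrist"); P,u,v=cloud(z,c); t=np.radians(11.7); R=np.array([[np.cos(t),-np.sin(t)],[np.sin(t),np.cos(t)]]); Q=np.c_[(P[:,:2]-[.61,.119])@R,P[:,2]]
k=(abs(Q[:,1]-.26)<.02)&(Q[:,0]>-.02)&(Q[:,0]<.065)&(Q[:,2]>.237)&(Q[:,2]<.28)
print("ball",k.sum()); o=telemetry.get_obs(); print((np.array(o["ee_pos"])[:2]-[.61,.119])@R,o["ee_pos"][2],o["force"])
h=np.histogram(Q[k,0],np.arange(-.02,.07,.005)); print(h[0])
cv2.imwrite("pics/w6.png",p[:,:,::-1])
E
python3 ball.py
```

```text
ball 5211
[0.01688888 0.26098819] 0.22628302714321008 [-15.68448224  -3.38428211   3.29559373]
[   0    0    0    0    0   78   95   95  998 1198  352  569  742  761
  323    0    0]
```

View pics/w6.png

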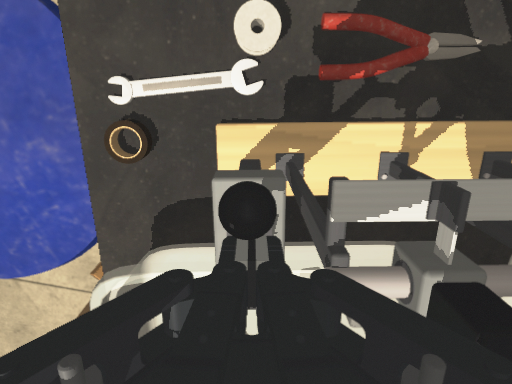

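The ball at (247,210) is fully to the rear, and the 15 N reading means it is against the stop. Back off, rise, and turn to heading about 91°.

Request:
drive_tool(translation=[[-0.01,0,0],[-0.02,0,-0.01],[-0.01,0,-0.025],[0,0,-0.035],[0,0,-0.035],[0,0,-0.03],[0,0,0],[0,0,0],[0,0,0],[0,0,0],[0,0,0],[0,0,0],[0,0,0],[0,0,0],[0,0,0],[0,0,0],[0,0,0],[0,0,0],[0,0,0]], delta_rot=[[0,0,0],[0,0,0],[0,0,0],[0,0,0],[0,0,0],[0,0,0],[0,0,-6.6],[0,0,-6.6],[0,0,-6.6],[0,0,-6.6],[0,0,-6.6],[0,0,-6.6],[0,0,-6.6],[0,0,-6.6],[0,0,-6.6],[0,0,-6.6],[0,0,-6.6],[0,0,-6.6],[0,0,0]], grip=[0,0,0,0,0,0.05,0.05,0.05,0.05,0.05,0.05,0.05,0.05,0.05,0.05,0.05,0.05,0.05,0.05])

```text
t: 15.42
ee_pos: [0.5405, 0.371, 0.3622]
orientation: [[-0.016, 1.0, 0.003], [1.0, 0.016, 0.0], [0.0, 0.003, -1.0]]
force: [-0.9, 0.6, -0.5]
grip_width: 0.0498
grip_force: 0.0
```

```bash
python3 plan.py .660 -.26 .30 90.8
cat > cad.py <<'E'
from h import *
def cad(name="top"):
    p,z,c=snap(name); P,u,v=cloud(z,c)
    k=(P[:,2]>.126)&(P[:,2]<.148)&(P[:,0]>.45)&(P[:,0]<.9)&(P[:,1]<-.1)&(P[:,1]>-.5)
    m=np.zeros(z.shape,np.uint8); m[v[k],u[k]]=1; n,l,s,_=cv2.connectedComponentsWithStats(m)
    for i in range(1,n):
        if s[i,4]>25: q=P[l[v,u]==i]; print(name,s[i,4],cv2.minAreaRect(q[:,:2].astype(np.float32)),q[:,2].mean().round(4))
    return p
if __name__=="__main__":
    import sys; [cad(n) for n in sys.argv[1:]]
E
python3 cad.py top
```

```text
rot [ 0.15 -0.03  0.11] then trans mm [-632.6  110.7   62.2]
t 15.4167 q [33.5 23.6 62.  -0.1 94.3 32.6] F [-0.9  0.6 -0.5] w 0.04975297395351869 0.0
top 83 ((0.6603263020515442, -0.2595733404159546), (0.009725824929773808, 0.06202325224876404), 0.6906039714813232) 0.1376
top 80 ((0.625269889831543, -0.35193169116973877), (0.062124885618686676, 0.012247179634869099), 68.7012939453125) 0.1371
```

Request:
drive_tool(translation=[[-0.033,0.006,0],[-0.033,0.006,0],[-0.033,0.006,0],[-0.033,0.006,0],[-0.033,0.006,0],[-0.033,0.006,0],[-0.033,0.006,0],[-0.033,0.006,0],[-0.033,0.006,0],[-0.033,0.006,0],[-0.033,0.006,0],[-0.033,0.006,0],[-0.033,0.006,0],[-0.033,0.006,0],[-0.033,0.006,0.01],[-0.033,0.006,0.02],[-0.033,0.006,0.02],[-0.033,0.006,0.012],[-0.033,0.003,0],[0,0,0]], delta_rot=[[0,0,0],[0,0,0],[0,0,0],[0,0,0],[0,0,0],[0,0,0],[0,0,0],[0,0,0],[0,0,0],[0,0,0],[0,0,0],[0,0,0],[0,0,0],[0,0,0],[0,0,0],[0,0,0],[0,0,0],[0,0,0],[0,0,0],[0,0,0]], grip=[0.05,0.05,0.05,0.05,0.05,0.05,0.05,0.05,0.05,0.05,0.05,0.05,0.05,0.05,0.05,0.05,0.05,0.05,0.05,0.05])

```text
t: 17.13
ee_pos: [0.6594, -0.2611, 0.2973]
orientation: [[-0.005, 1.0, -0.001], [1.0, 0.005, -0.002], [-0.002, -0.001, -1.0]]
force: [0.7, 0.7, 0.1]
grip_width: 0.0497
grip_force: 0.0
```

```bash
python3 cad.py wrist; python3 plan.py .660 -.26 .10 90.8
```

```text
wrist 653 ((0.6572373509407043, -0.26145321130752563), (0.011411987245082855, 0.06249820068478584), 0.45948219299316406) 0.1367
wrist 575 ((0.6207010746002197, -0.3530467748641968), (0.06256574392318726, 0.012144263833761215), 67.68624114990234) 0.1363
rot [ 0.01 -0.01 -0.38] then trans mm [ -2.    0.4 198.5]
t 17.1833 q [-22.3  29.5  61.1   0.   89.4 -22.7] F [-0.   1.5 -0.1] w 0.04996056209993837 0.0
```

Request:
drive_tool(translation=[[-0.001,0,0.03],[0,0,0.035],[0,0,0.035],[0,0,0.035],[0,0,0.03],[0,0,0.02],[0,0,0.012],[0,0,0],[0,0,0],[0,0,0],[0,0,0],[0,0,0],[0,0,0],[0,0,0]], delta_rot=[[0,0,0],[0,0,0],[0,0,0],[0,0,0],[0,0,0],[0,0,0],[0,0,0],[0,0,0],[0,0,0],[0,0,0],[0,0,0],[0,0,0],[0,0,0],[0,0,0]], grip=[0.05,0.05,0.05,0.05,0.05,0.05,0.05,0.05,0.05,0.004,0.004,0.004,0.004,0.004], newtons=50)

```text
t: 18.35
ee_pos: [0.6602, -0.2556, 0.1048]
orientation: [[-0.014, 1.0, 0.003], [1.0, 0.014, -0.001], [-0.001, 0.003, -1.0]]
force: [-2.3, 0.7, 6.4]
grip_width: 0.0112
grip_force: 50.3
```

Run:
```python
from h import *
o=telemetry.get_obs(); print(o["grip_width"],o["grip_force"],o["ee_pos"])
s,z,c=snap("side"); cv2.imwrite("pics/s7.png",cv2.resize(s[60:220,180:380,::-1],None,fx=3.5,fy=3.5,interpolation=cv2.INTER_CUBIC))
p,z,c=snap("wrist"); cv2.imwrite("pics/w7.png",p[:,:,::-1])
P,u,v=cloud(z,c); L=(P-o["ee_pos"])@np.array(o["orientation"])*1000
for vv in(210,225,240,255): print(vv,[(int(a),*map(int,l.round())) for a,l in zip(u[v==vv],L[v==vv]) if 220<=a<=292 and a%6==0])
```

```text
0.011217561840692574 50.32628707587719 [ 0.66017524 -0.25563603  0.1048491 ]
210 [(222, -22, -26, 94), (228, -22, -21, 93), (234, -22, -16, 93), (240, 25, -6, -30), (246, 25, -3, -30), (252, 25, -1, -30), (258, 25, 2, -30), (264, 25, 4, -30), (270, -21, 15, 92), (276, -24, 20, 99), (282, -22, 25, 93), (288, -10, 26, 63)]
225 [(222, -34, -26, 89), (228, -34, -21, 89), (234, -34, -16, 89), (240, 19, -6, -33), (246, 19, -3, -32), (252, 20, -1, -33), (258, 20, 2, -33), (264, 18, 5, -30), (270, -33, 15, 88), (276, -34, 20, 90), (282, -35, 25, 92), (288, -21, 26, 61)]
240 [(222, 6, -15, -20), (228, 11, -11, -29), (234, 10, -8, -28), (240, 12, -6, -32), (246, 13, -3, -33), (252, 12, -1, -32), (258, 12, 2, -33), (264, 11, 5, -30), (270, 10, 7, -28), (276, 10, 10, -28), (288, 6, 16, -19)]
255 [(222, 10, -13, -41), (228, 10, -10, -41), (234, 11, -8, -42), (240, 5, -6, -31), (246, 6, -3, -34), (252, 5, -1, -32), (258, 5, 2, -31), (264, 4, 5, -30), (270, 9, 7, -40), (276, 11, 9, -42), (282, 10, 11, -41), (288, 7, 15, -35)]
```

View pics/w7.png

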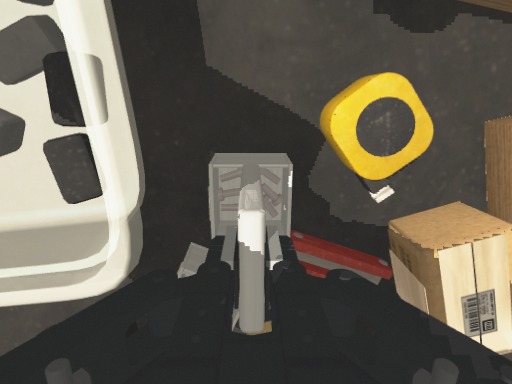

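The caddy is gripped only about 13 mm deep and 5 mm off-centre, so I'll re-grip deeper and centred before lifting.

Request:
drive_tool(translation=[[0,0,0],[0,0,0],[0,0,0],[-0.004,0,0.004],[0,0,0.004],[0,0,0],[0,0,0],[0,0,0],[0,0,0],[0,0,0],[0,0,0],[0,0,-0.01],[0,0,-0.015],[0,0,-0.015],[0,0,0],[0,0,0]], delta_rot=[[0,0,0],[0,0,0],[0,0,0],[0,0,0],[0,0,0],[0,0,0],[0,0,0],[0,0,0],[0,0,0],[0,0,0],[0,0,0],[0,0,0],[0,0,0],[0,0,0],[0,0,0],[0,0,0]], grip=[0.03,0.03,0.03,0.03,0.03,0.03,0.03,0.004,0.004,0.004,0.004,0.004,0.004,0.004,0.004,0.004], newtons=60)

```text
t: 19.78
ee_pos: [0.6605, -0.2596, 0.1365]
orientation: [[-0.014, 1.0, 0.004], [1.0, 0.014, -0.001], [-0.001, 0.004, -1.0]]
force: [-0.2, 1.0, -1.7]
grip_width: 0.011
grip_force: 58.6
```

```bash
cat > held.py <<'E'
from h import *
o=telemetry.get_obs(); print(o["t"],o["grip_width"],o["grip_force"],np.round(o["ee_pos"],4),np.round(o["force"],1))
p,z,c=snap("wrist"); P,u,v=cloud(z,c); L=(P-o["ee_pos"])@np.array(o["orientation"])*1000
k=(abs(L[:,1])<4.5)&(L[:,2]>-60)&(L[:,2]<0)&(abs(L[:,0])<45); print("handle top toolz",np.median(L[k,2]).round(1),"x max",L[k,0].max().round(1),"min",L[k,0].min().round(1))
# tray rim: brightish points between z 55..75
k=(abs(L[:,1])<45)&(L[:,2]>40)&(L[:,2]<75)&(L[:,0]>-45)&(L[:,0]<45); 
if k.sum(): print("tray",k.sum(),L[k].min(0).round(0),L[k].max(0).round(0))
E
python3 held.py
```

```text
19.7833 0.01104889485534136 58.563711047172546 [ 0.6605 -0.2596  0.1365] [-0.2  1.  -1.7]
handle top toolz -41.7 x max 30.0 min -29.3
tray 2188 [-31. -32.  40.] [30. 29. 75.]
```

Request:
drive_tool(translation=[[0,0,-0.02],[0,0,-0.03],[0,0,-0.03],[0,0,-0.03],[0,0,-0.03],[0,-0.01,-0.024],[0,-0.025,0],[0,-0.03,0],[0,-0.03,0],[0.01,-0.025,0],[0.02,-0.013,0],[0.03,0,0],[0.03,0,0],[0.03,0,0],[0.03,0,0],[0.03,0,0],[0.03,0,0],[0.02,0,0],[0,0,0]], delta_rot=[[0,0,0],[0,0,-2.7],[0,0,-2.7],[0,0,-2.7],[0,0,-2.8],[0,0,0],[0,0,0],[0,0,0],[0,0,0],[0,0,0],[0,0,0],[0,0,0],[0,0,0],[0,0,0],[0,0,0],[0,0,0],[0,0,0],[0,0,0],[0,0,0]], grip=[0.004,0.004,0.004,0.004,0.004,0.004,0.004,0.004,0.004,0.004,0.004,0.004,0.004,0.004,0.004,0.004,0.004,0.004,0.004])

```text
t: 21.42
ee_pos: [0.4811, -0.0579, 0.2981]
orientation: [[-0.207, 0.978, -0.001], [0.978, 0.207, 0.003], [0.003, -0.0, -1.0]]
force: [0.0, -0.3, -2.0]
grip_width: 0.011
grip_force: 59.0
```

```bash
python3 held.py; python3 rl.py -.130 .028 .277 101.7
```

```text
21.4167 0.01104017641904698 59.01497662067413 [ 0.4811 -0.0579  0.2981] [ 0.  -0.3 -2. ]
handle top toolz -41.8 x max 30.0 min -28.0
tray 2186 [-30. -32.  40.] [30. 29. 75.]
rot [ 0.01 -0.03  0.19] then trans mm [177.1  31.7  21.2]
t 21.4667 q [ -8.4   7.8  92.8   0.   79.5 -20.3] F [-0.2 -0.3 -1.4] w 0.011156215694197008 59.01482105255127
0.477 0.1201
```

Continue to in front of hook 2 and take a look.

Request:
drive_tool(translation=[[0.02,0,0],[0.03,0,0],[0.03,0,0],[0.03,0,0],[0.03,0,0],[0.022,0.005,0.005],[0.012,0.007,0.008],[0.003,0.012,0.008],[0,0.008,0],[0,0,0],[0,0,0]], delta_rot=[[0,0,0],[0,0,0],[0,0,0],[0,0,0],[0,0,0],[0,0,0],[0,0,0],[0,0,0],[0,0,0],[0,0,0],[0,0,0]], grip=[0.004,0.004,0.004,0.004,0.004,0.004,0.004,0.004,0.004,0.004,0.004])

```text
t: 22.38
ee_pos: [0.479, 0.1175, 0.2776]
orientation: [[-0.202, 0.979, 0.001], [0.979, 0.202, -0.001], [-0.001, 0.001, -1.0]]
force: [-0.0, -0.2, -0.9]
grip_width: 0.011
grip_force: 64.6
```

```bash
python3 held.py;  python3 rl.py -.05 .028 .277 101.7
cat > hk.py <<'E'
import sys; from h import *
o=telemetry.get_obs(); p,z,c=snap("wrist",sys.argv[1] if len(sys.argv)>1 else None); t=np.radians(11.7)
P,u,v=cloud(z,c); R=np.array([[np.cos(t),-np.sin(t)],[np.sin(t),np.cos(t)]]); Q=np.c_[(P[:,:2]-[.61,.119])@R,P[:,2]]
def rep(n,k):
    if k.sum()>4: print(n,k.sum(),np.percentile(Q[k],2,axis=0).round(4),np.percentile(Q[k],98,axis=0).round(4))
for y0 in(-.0893,.028,.1665):
    d=abs(Q[:,1]-y0)
    rep("tip",(d<.02)&(Q[:,0]<-.07)&(Q[:,0]>-.095)&(Q[:,2]>.255)&(Q[:,2]<.275))
    rep("prong",(d<.02)&(Q[:,0]<-.02)&(Q[:,0]>-.076)&(Q[:,2]>.238)&(Q[:,2]<.25))
    rep("grip",(d<.02)&(abs(Q[:,0])<.02)&(Q[:,2]>.285)&(Q[:,2]<.296))
E
python3 hk.py w8.png
```

```text
22.3833 0.01103368054134784 64.60107922554016 [0.479  0.1175 0.2776] [-0.  -0.2 -0.9]
handle top toolz -41.7 x max 30.0 min -28.1
tray 2197 [-31. -32.  40.] [30. 43. 75.]
rot [ 0.06  0.03 -0.07] then trans mm [ 2.9 78.9  0.9]
t 22.4333 q [12.5  9.  94.2 -0.  76.8  0.9] F [-0.2 -0.8 -0.6] w 0.011242052535130687 64.60108995437622
0.5554 0.1363
tip 278 [-0.0891  0.0223  0.2556] [-0.0835  0.0331  0.2662]
prong 1688 [-0.075   0.0218  0.2388] [-0.0206  0.0336  0.2444]
grip 1585 [-0.0151  0.017   0.2853] [0.0014 0.0395 0.2901]
```

View pics/w8.png

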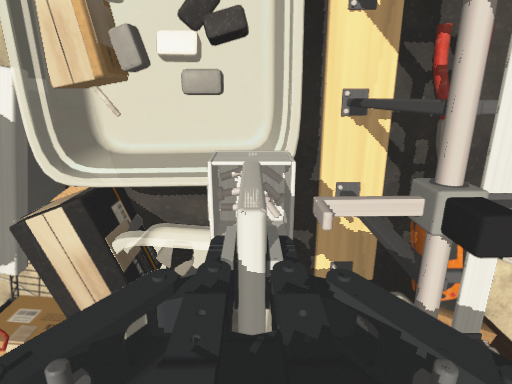

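Request:
drive_tool(translation=[[0.003,0.006,0],[0,0.01,0],[0,0.014,0],[0,0.014,0],[0,0.014,0],[0,0.012,0],[0,0.008,0],[0,0,0],[0,0,0],[0,0,0]], delta_rot=[[0,0,0],[0,0,0],[0,0,0],[0,0,0],[0,0,0],[0,0,0],[0,0,0],[0,0,0],[0,0,0],[0,0,0]], grip=[0.004,0.004,0.004,0.004,0.004,0.004,0.004,0.004,0.004,0.004])

```text
t: 23.32
ee_pos: [0.5535, 0.1373, 0.2781]
orientation: [[-0.203, 0.979, 0.001], [0.979, 0.203, 0.0], [-0.0, 0.001, -1.0]]
force: [-0.2, -0.1, -0.6]
grip_width: 0.011
grip_force: 64.6
```

```bash
python3 held.py;  python3 rl.py -.051 .028 .236 101.7; python3 hk.py w9.png
```

```text
23.3167 0.010981846076147848 64.6241569519043 [0.5535 0.1373 0.2781] [-0.2 -0.1 -0.6]
handle top toolz -41.7 x max 30.0 min -27.8
tray 2055 [-31. -37.  40.] [30. 43. 75.]
rot [0.09 0.01 0.02] then trans mm [-1.3  0.7 42.3]
t 23.3667 q [12.8 16.2 84.7 -0.  79.1  1.1] F [ 0.5 -0.1 -1.1] w 0.011225326553710873 64.62366342544556
0.5544 0.1361
tip 261 [-0.0885  0.0221  0.2557] [-0.0828  0.0332  0.2661]
prong 1102 [-0.0752  0.0218  0.2386] [-0.0208  0.0336  0.2444]
grip 2032 [-0.0146  0.0171  0.2856] [0.0077 0.0395 0.2902]
```

Request:
drive_tool(translation=[[-0.001,0.001,0.008],[0,0,0.01],[0,0,0.01],[0,0,0.008],[0,0,0.003],[0,0,0.002],[0,0,0],[0,0,0],[0,0,0]], delta_rot=[[0,0,0],[0,0,0],[0,0,0],[0,0,0],[0,0,0],[0,0,0],[0,0,0],[0,0,0],[0,0,0]], grip=[0.004,0.004,0.004,0.004,0.004,0.004,0.004,0.004,0.004])

```text
t: 24.17
ee_pos: [0.5555, 0.1367, 0.2376]
orientation: [[-0.203, 0.979, 0.003], [0.979, 0.203, 0.001], [-0.0, 0.003, -1.0]]
force: [0.4, 1.9, -0.4]
grip_width: 0.0107
grip_force: 64.6
```

```bash
python3 held.py;  python3 rl.py -.051 .028 .236 101.7
```

```text
24.1667 0.01065197169703506 64.56320643424988 [0.5555 0.1367 0.2376] [ 0.4  1.9 -0.4]
handle top toolz -41.7 x max 30.0 min -27.8
tray 1907 [-26. -32.  40.] [30. 29. 75.]
rot [0.16 0.   0.02] then trans mm [-0.4 -1.2  1.6]
t 24.2167 q [12.7 17.4 88.7 -0.  73.7  1. ] F [-0.1  0.7 -1.1] w 0.01080463092587062 64.56210136413574
0.5544 0.1361
```

Request:
drive_tool(translation=[[0,0,0.001],[0,0,0.001],[0,0,0.001],[0,0,0],[0,0,0]], delta_rot=[[0,0,0],[0,0,0],[0,0,0],[0,0,0],[0,0,0]], grip=[0.004,0.004,0.004,0.004,0.004])

```text
t: 24.63
ee_pos: [0.5554, 0.1366, 0.2352]
orientation: [[-0.203, 0.979, 0.003], [0.979, 0.203, 0.001], [-0.0, 0.003, -1.0]]
force: [-1.4, -0.2, 4.7]
grip_width: 0.0111
grip_force: 68.4
```

Request:
drive_tool(translation=[[0,0,0],[0,0,0],[0,0,0],[0,0,0],[0,0,0],[0,0,0],[0,0,0],[0,0,0],[0,0,0],[0,0,-0.005],[0,0,-0.008],[0,0,-0.01],[0,0,-0.02],[0,0,-0.03],[0,0,-0.03],[0,0,0]], delta_rot=[[0,0,0],[0,0,0],[0,0,0],[0,0,0],[0,0,0],[0,0,0],[0,0,0],[0,0,0],[0,0,0],[0,0,0],[0,0,0],[0,0,0],[0,0,0],[0,0,0],[0,0,0],[0,0,0]], grip=[0.011,0.0115,0.012,0.0125,0.013,0.014,0.016,0.019,0.021,0.021,0.021,0.021,0.021,0.021,0.021,0.021])

```text
t: 25.97
ee_pos: [0.5577, 0.1372, 0.3444]
orientation: [[-0.203, 0.979, 0.015], [0.979, 0.203, 0.003], [0.0, 0.015, -1.0]]
force: [0.7, 0.9, 0.9]
grip_width: 0.0211
grip_force: 0.0
```

```bash
python3 cad.py top; python3 hk.py w10.png; python3 plan.py .6245 -.352 .36 68.3
python3 - <<'E'
from h import *
w=cv2.imread("pics/w10.png"); s,z,c=snap("side"); cv2.imwrite("pics/c10.png",np.hstack([w[100:384,150:500],cv2.resize(s[110:300,200:400,::-1],(300*284//284,284))]))
E
```

```text
top 80 ((0.6254006624221802, -0.3521535396575928), (0.0613294318318367, 0.012102157808840275), 68.92070770263672) 0.1369
prong 680 [-0.0717 -0.0954  0.2384] [-0.0252 -0.0836  0.2444]
tip 141 [-0.0888  0.0217  0.2559] [-0.0829  0.0331  0.2663]
prong 755 [-0.0751  0.0215  0.2389] [-0.0209  0.0335  0.2445]
grip 1087 [-0.0147  0.017   0.2857] [0.0079 0.0396 0.2902]
tip 45 [-0.0894  0.1599  0.2552] [-0.0844  0.162   0.2656]
prong 921 [-0.0749  0.1599  0.2387] [-0.0202  0.1664  0.2449]
grip 36 [-0.0136  0.1544  0.2851] [0.0043 0.1551 0.2872]
rot [ 0.32 -0.09 33.42] then trans mm [-428.7  244.6  -21.1]
t 26.0667 q [12.7 15.2 77.6 -0.  86.9  1. ] F [ 0.5  0.8 -0.1] w 0.02102544102312623 0.0
```

View pics/c10.png

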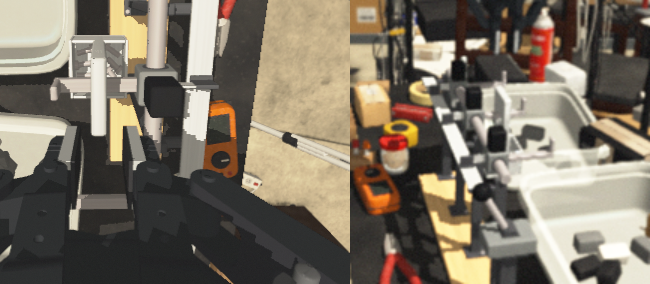

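Request:
drive_tool(translation=[[0,0,-0.01],[0,0,-0.01],[0,0,0],[0,0,0],[0,0,0],[0,0,0],[-0.032,0.018,0],[-0.033,0.019,0],[-0.033,0.019,0],[-0.033,0.019,0],[-0.033,0.019,0],[-0.033,0.019,0],[-0.033,0.019,0],[-0.033,0.019,0],[-0.033,0.019,0],[-0.033,0.019,0],[-0.033,0.019,0],[-0.033,0.019,0],[-0.033,0.018,0],[0,0,0]], delta_rot=[[0,0,5.6],[0,0,5.6],[0,0,5.6],[0,0,5.6],[0,0,5.6],[0,0,5.4],[0,0,0],[0,0,0],[0,0,0],[0,0,0],[0,0,0],[0,0,0],[0,0,0],[0,0,0],[0,0,0],[0,0,0],[0,0,0],[0,0,0],[0,0,0],[0,0,0]], grip=[0.05,0.05,0.05,0.05,0.05,0.05,0.05,0.05,0.05,0.05,0.05,0.05,0.05,0.05,0.05,0.05,0.05,0.05,0.05,0.05])

```text
t: 27.78
ee_pos: [0.6238, -0.3587, 0.3523]
orientation: [[0.376, 0.927, -0.004], [0.927, -0.376, -0.0], [-0.002, -0.003, -1.0]]
force: [-0.9, 0.0, -1.1]
grip_width: 0.05
grip_force: 0.0
```

```bash
python3 cad.py wrist top; python3 plan.py .624 -.3525 .092 68.5
```

```text
wrist 511 ((0.6204881072044373, -0.3532135486602783), (0.06154439598321915, 0.01117038819938898), 68.01284790039062) 0.1366
top 81 ((0.6249890327453613, -0.3520846962928772), (0.06295248866081238, 0.012471843510866165), 70.03467559814453) 0.1366
rot [-0.19 -0.12 -0.31] then trans mm [  0.4  -0.3 262. ]
t 27.8833 q [-30.4  30.6  51.5   0.1  98.   -8.6] F [-0.3  0.8  0. ] w 0.04986055688578176 0.0
```

Request:
drive_tool(translation=[[0,0,0.03],[0,0,0.038],[0,0,0.038],[0,0,0.038],[0,0,0.038],[0,0,0.038],[0,0,0.02],[0,0,0.01],[0,0,0.008],[0,0,0],[0,0,0],[0,0,0],[0,0,0],[0,0,0],[0,0,0],[0,0,0]], delta_rot=[[0,0,-0.3],[0,0,0],[0,0,0],[0,0,0],[0,0,0],[0,0,0],[0,0,0],[0,0,0],[0,0,0],[0,0,0],[0,0,0],[0,0,0],[0,0,0],[0,0,0],[0,0,0],[0,0,0]], grip=[0.05,0.05,0.05,0.05,0.05,0.05,0.05,0.05,0.05,0.05,0.05,0.004,0.004,0.004,0.004,0.004], newtons=60)

```text
t: 29.22
ee_pos: [0.6251, -0.3519, 0.1002]
orientation: [[0.365, 0.931, 0.003], [0.931, -0.365, -0.001], [0.001, 0.003, -1.0]]
force: [-1.0, 0.2, 3.3]
grip_width: 0.0111
grip_force: 60.9
```

```bash
python3 held.py; python3 rl.py -.15 -.0893 .30 101.7
```

```text
29.2167 0.011108042236621018 60.91935396194458 [ 0.6251 -0.3519  0.1002] [-1.   0.2  3.3]
handle top toolz -36.9 x max 28.4 min -33.0
tray 1887 [-33. -32.  40.] [28. 29. 75.]
rot [ 1.600e-01  2.000e-02 -3.309e+01] then trans mm [ 374.9  -69.3 -199.8]
t 29.2667 q [-30.3  35.8  78.3   0.1  65.8  -9. ] F [-1.3 -0.6  4.3] w 0.010770294983992373 60.95154047012329
0.4812 0.0011
```

Request:
drive_tool(translation=[[0,0,-0.015],[0,0,-0.025],[0,0,-0.03],[0,0,-0.03],[0,0,-0.035],[0,0,-0.035],[0,0,-0.03],[0.015,-0.01,0],[0.03,-0.02,0],[0.036,-0.015,0],[0.036,-0.012,0],[0.036,-0.008,0],[0.036,-0.004,0],[0.036,0,0],[0.036,0,0],[0.036,0,0],[0.035,0,0],[0.028,0,0],[0.015,0,0],[0,0,0]], delta_rot=[[0,0,0],[0,0,-5],[0,0,-6],[0,0,-6],[0,0,-6],[0,0,-6],[0,0,-4.1],[0,0,0],[0,0,0],[0,0,0],[0,0,0],[0,0,0],[0,0,0],[0,0,0],[0,0,0],[0,0,0],[0,0,0],[0,0,0],[0,0,0],[0,0,0]], grip=[0.004,0.004,0.004,0.004,0.004,0.004,0.004,0.004,0.004,0.004,0.004,0.004,0.004,0.004,0.004,0.004,0.004,0.004,0.004,0.004])

```text
t: 30.93
ee_pos: [0.4798, 0.0044, 0.2987]
orientation: [[-0.207, 0.978, 0.001], [0.978, 0.207, 0.002], [0.002, 0.001, -1.0]]
force: [-0.1, -0.9, -2.2]
grip_width: 0.0111
grip_force: 60.0
```

```bash
python3 held.py; python3 hk.py; python3 rl.py -.13 -.0875 .281 101.7
```

```text
30.9333 0.011070384522691245 59.957647919654846 [0.4798 0.0044 0.2987] [-0.1 -0.9 -2.2]
handle top toolz -36.8 x max 28.7 min -33.7
tray 1827 [-32. -32.  40.] [28. 29. 75.]
tip 246 [-0.0882 -0.0953  0.2556] [-0.0825 -0.0842  0.266 ]
prong 1335 [-0.0745 -0.0953  0.2389] [-0.0211 -0.0839  0.2443]
grip 979 [-0.0148 -0.1005  0.2853] [-0.0017 -0.0779  0.2902]
tip 388 [-0.0895  0.0208  0.2556] [-0.0838  0.0321  0.266 ]
prong 1202 [-0.0752  0.0098  0.239 ] [-0.0203  0.0353  0.2495]
rot [0.08 0.03 0.1 ] then trans mm [ 1.1 20.4 17.7]
t 31.0333 q [ -1.2   7.3  93.3  -0.   79.3 -13. ] F [ 0.5 -0.7 -1.8] w 0.010836688382304054 59.956573247909546
0.5004 0.007
```

Request:
drive_tool(translation=[[0.001,0.006,0.006],[0,0.008,0.008],[0,0.006,0.004],[0,0.006,0],[0,0.01,0],[0,0.014,0],[0,0.014,0],[0,0.014,0],[0,0.012,0],[0,0.007,0],[0,0.002,0],[0,0,0],[0,0,0],[0,0,0]], delta_rot=[[0,0,0],[0,0,0],[0,0,0],[0,0,0],[0,0,0],[0,0,0],[0,0,0],[0,0,0],[0,0,0],[0,0,0],[0,0,0],[0,0,0],[0,0,0],[0,0,0]], grip=[0.004,0.004,0.004,0.004,0.004,0.004,0.004,0.004,0.004,0.004,0.004,0.004,0.004,0.004])

```text
t: 32.2
ee_pos: [0.5771, 0.0224, 0.2813]
orientation: [[-0.203, 0.979, 0.001], [0.979, 0.203, 0.0], [-0.0, 0.001, -1.0]]
force: [-0.5, -0.2, -2.3]
grip_width: 0.0105
grip_force: 60.0
```

```bash
python3 held.py; python3 hk.py; python3 rl.py -.051 -.0875 .241 101.7
```

```text
32.2 0.010542291590946546 59.95658218860626 [0.5771 0.0224 0.2813] [-0.5 -0.2 -2.3]
handle top toolz -36.8 x max 28.7 min -32.3
tray 2011 [-45. -36.  40.] [45. 44. 75.]
tip 253 [-0.0876 -0.0953  0.2556] [-0.0819 -0.0841  0.2662]
prong 1064 [-0.0753 -0.0955  0.2388] [-0.0208 -0.0837  0.2444]
grip 1955 [-0.0137 -0.1001  0.2858] [ 0.0087 -0.0778  0.2902]
tip 308 [-0.0886  0.0208  0.2556] [-0.0829  0.029   0.2666]
prong 1920 [-0.0751  0.0209  0.2401] [-0.0209  0.0328  0.2447]
grip 1053 [-0.0149  0.0155  0.2855] [0.0075 0.0218 0.2904]
rot [0.11 0.01 0.01] then trans mm [ 0.3  0.7 40.4]
t 32.3 q [  1.1  16.8  83.3   0.   79.8 -10.6] F [ 0.2 -0.5 -1.7] w 0.010829604019204435 59.95646774768829
0.5778 0.023
```

Request:
drive_tool(translation=[[0,0,0.008],[0,0,0.01],[0,0,0.01],[0,0,0.006],[0,0,0.003],[0,0,0.002],[0,0,0.001],[0,0,0.001],[0,0,0.001],[0,0,0],[0,0,0],[0,0,0]], delta_rot=[[0,0,0],[0,0,0],[0,0,0],[0,0,0],[0,0,0],[0,0,0],[0,0,0],[0,0,0],[0,0,0],[0,0,0],[0,0,0],[0,0,0]], grip=[0.004,0.004,0.004,0.004,0.004,0.004,0.004,0.004,0.004,0.004,0.004,0.004])

```text
t: 33.3
ee_pos: [0.578, 0.0226, 0.24]
orientation: [[-0.203, 0.979, 0.003], [0.979, 0.203, 0.0], [-0.0, 0.003, -1.0]]
force: [-1.0, 0.7, 3.0]
grip_width: 0.0111
grip_force: 60.6
```

```bash
python3 held.py
```

```text
33.3 0.011061852467999919 60.559784173965454 [0.578  0.0226 0.24  ] [-1.   0.7  3. ]
handle top toolz -36.8 x max 28.8 min -32.9
tray 1620 [-26. -32.  40.] [28. 29. 75.]
```

The vertical force went from -2 N to +3 N, so the caddy is seated. Release gently and rise.

Request:
drive_tool(translation=[[0,0,0],[0,0,0],[0,0,0],[0,0,0],[0,0,0],[0,0,0],[0,0,0],[0,0,0],[0,0,0],[0,0,-0.005],[0,0,-0.008],[0,0,-0.01],[0,0,-0.02],[0,0,-0.03],[0,0,-0.03],[0,0,-0.01],[0,0,0]], delta_rot=[[0,0,0],[0,0,0],[0,0,0],[0,0,0],[0,0,0],[0,0,0],[0,0,0],[0,0,0],[0,0,0],[0,0,0],[0,0,0],[0,0,0],[0,0,0],[0,0,0],[0,0,0],[0,0,0],[0,0,0]], grip=[0.011,0.0115,0.012,0.0125,0.013,0.014,0.016,0.019,0.021,0.021,0.021,0.021,0.021,0.021,0.021,0.021,0.021])

```text
t: 34.77
ee_pos: [0.5788, 0.0226, 0.3564]
orientation: [[-0.203, 0.979, 0.01], [0.979, 0.203, 0.0], [-0.002, 0.01, -1.0]]
force: [0.2, 0.5, -0.2]
grip_width: 0.0211
grip_force: 0.0
```

Request:
drive_tool(translation=[[-0.02,-0.02,0],[-0.03,-0.03,0],[-0.03,-0.03,0],[-0.03,-0.02,0],[-0.03,0,0],[-0.03,0,0],[-0.03,0,0],[-0.02,0,0],[0,0,0],[0,0,0]], delta_rot=[[0,0,0],[0,0,0],[0,0,0],[0,0,0],[0,0,0],[0,0,0],[0,0,0],[0,0,0],[0,0,0],[0,0,0]], grip=[0.021,0.021,0.021,0.021,0.021,0.021,0.021,0.021,0.021,0.021])

```text
t: 35.6
ee_pos: [0.5246, -0.2123, 0.3501]
orientation: [[-0.201, 0.98, -0.001], [0.98, 0.201, 0.002], [0.002, -0.001, -1.0]]
force: [-0.5, 0.0, 0.3]
grip_width: 0.021
grip_force: 0.0
```

```bash
cat > fin.py <<'E'
from h import *
for i in range(2):
  p,z,c=snap("top","fin%d.png"%i); t=np.radians(11.7)
  P,u,v=cloud(z,c); R=np.array([[np.cos(t),-np.sin(t)],[np.sin(t),np.cos(t)]]); Q=np.c_[(P[:,:2]-[.61,.119])@R,P[:,2]]
  def rep(n,k):
    if k.sum()>2: print(n,k.sum(),Q[k].min(0).round(4),Q[k].max(0).round(4))
    else: print(n,"none")
  for y0 in(-.0893,.028,.1665):
    d=abs(Q[:,1]-y0)
    rep("mark",(abs(Q[:,1]-y0)<.02)&(abs(Q[:,0]-.042)<.008)&(Q[:,2]>.243)&(Q[:,2]<.257))
    rep("grip",(d<.025)&(abs(Q[:,0])<.02)&(Q[:,2]>.282)&(Q[:,2]<.296))
    rep("handle",(d<.045)&(abs(Q[:,0]+.055)<.03)&(Q[:,2]>.27)&(Q[:,2]<.296))
    rep("tray",(d<.045)&(abs(Q[:,0]+.055)<.05)&(Q[:,2]>.165)&(Q[:,2]<.20))
  rep("ball",(abs(Q[:,1]-.26)<.02)&(abs(Q[:,0])<.065)&(Q[:,2]>.245)&(Q[:,2]<.28))
E
python3 fin.py; python3 cad.py top
```

```text
mark 8 [ 0.036  -0.0901  0.2456] [ 0.0482 -0.0862  0.253 ]
grip 77 [-0.0119 -0.102   0.2855] [ 0.0114 -0.0788  0.2938]
handle 101 [-0.056  -0.1219  0.2703] [-0.0441 -0.0606  0.2826]
tray 71 [-0.0798 -0.1223  0.1676] [-0.0202 -0.0607  0.1922]
mark 9 [0.0359 0.025  0.2455] [0.0473 0.0292 0.2537]
grip 79 [-0.0131  0.0152  0.284 ] [0.0108 0.0388 0.2941]
handle 96 [-0.0544 -0.0049  0.2731] [-0.0407  0.056   0.2818]
tray 87 [-0.0773 -0.0055  0.1656] [-0.0193  0.0567  0.189 ]
mark 12 [0.0342 0.1638 0.2437] [0.0486 0.1681 0.2515]
grip 81 [-0.012   0.1553  0.2842] [0.012  0.1789 0.2958]
handle none
tray none
ball 72 [0.0316 0.2492 0.247 ] [0.0556 0.2746 0.2655]
mark 8 [ 0.0362 -0.0901  0.2444] [ 0.048  -0.0863  0.2511]
grip 78 [-0.0119 -0.102   0.2854] [ 0.0114 -0.0788  0.295 ]
handle 101 [-0.056  -0.122   0.2715] [-0.0441 -0.0606  0.2829]
tray 71 [-0.0799 -0.1224  0.1671] [-0.0202 -0.0606  0.1879]
mark 9 [0.0359 0.025  0.2447] [0.0477 0.029  0.2543]
grip 79 [-0.013   0.0153  0.2829] [0.0108 0.0386 0.2948]
handle 96 [-0.0544 -0.0052  0.2723] [-0.0407  0.0558  0.2822]
tray 86 [-0.0773 -0.0051  0.166 ] [-0.0193  0.057   0.1999]
mark 12 [0.0342 0.1635 0.2442] [0.0487 0.1687 0.2522]
grip 81 [-0.0119  0.155   0.2829] [0.012  0.1785 0.2953]
handle none
tray none
ball 72 [0.0318 0.249  0.2455] [0.0556 0.275  0.2653]
```

```bash
python3 -c "
from station import hand_in; print(hand_in())"
```

```text
the job is handed in; nothing more can be done
None
```

I handed the job in after about 36 s of the 210 s: all three collars measured within about 2.5 mm of their marks, the lever is fully back, and the two caddies present hang level and still on hooks 1 and 2; the judge's result was not shown to me.

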